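# Stack the parts of a small spot lamp into its body

### The job

Put the small spot lamp together in its body, with each part lying flat and centred: first the LED module on the seat between the two cheeks, then the seal ring on the module around its LEDs, then the glass lens, dome up, on the seal, and last the oval clamp plate down over both studs onto the rim of the lens, ready for its nuts. Set the glass down gently, do not drop or press it, and leave the tools and other things on the bench where they are.

Things in the scene. Friction and masses are not known exactly. Their poses are not given: they have to be found in the camera images.
- lamp_body: Cast grey body of a small spot lamp, fixed to the bench: finned can 72 mm across, on it an oval flange 106 x 70 mm with its top at z = 30 mm. Origin: centre of the underside; z up; x from stud to stud. Two upright steel studs, 7 mm thick, at x = +43 and -43 mm, y = 0, tops at z = 74 mm, the last 5 mm pointed. A black cable gland sticks out low at -y (z 3 to 19, out to y = -52 mm).
- lamp_seat (a point): Centre of the flat seat, the flange's top (body z = 30 mm, same axes). Curved cheeks on the +x and -x sides centre the round parts: 27 mm high, 92 degrees of arc each, inner radius 29 mm, flared to 32 mm over the top 3.5 mm, outer 34 mm. Towards +y and -y the seat is open (40 mm between cheeks), so fingers closing along y reach down beside a part.
- led_module: LED module: aluminium disc 54 mm across and 10 mm thick (lower edge chamfered 1.5 mm) with a black board on top and a cluster of seven white LEDs (32 mm across, 4 mm above the board). Loose, about 0.12 kg, lies LEDs up. Origin: centre of the underside; z up. Grip it across its 54 mm.
- seal_ring: Seal ring: dark rubber ring, outside 54 mm, hole 40 mm, 10 mm thick, stiff, lower edge chamfered 1.5 mm. Loose, about 0.03 kg, lies flat. Origin: centre of the underside; z up. Grip it across its 54 mm outside. (The stack of big pale gasket rings, 118 mm across, belongs to other lamps.)
- glass_lens: Glass lens: pale frosted-glass disc 54 mm across with a rim 8 mm thick (lower edge chamfered 1.5 mm) and a dome 36 mm across in the middle, 19 mm high in all. Loose, about 0.09 kg, lies dome up. Origin: centre of the underside; z up. Grip it by the rim, across its 54 mm.
- clamp_plate: Clamp plate: oval steel plate 106 mm long, 56 mm wide at the middle (short straight sides), 8 mm thick, with a 40 mm hole in the middle for the lens dome and 11.5 mm stud holes at x = +43 and -43 mm. Loose, about 0.15 kg, lies flat. Origin: centre of the underside; x along its length, z up. Fits either end round. Grip it across its 56 mm, fingers closing along y.
- spool: Solder spool, grey, standing, 62 mm across and 51 mm high; bystander. Origin: centre of the underside.
- tin: Cream flux tin with lid, lying flat, 63 mm across and 27 mm high; bystander. Origin: centre of the underside.

How it is judged (in metres and radians):
On the way, in this order (a step that is already met when the one before it is completed fails the run):
1. the LED module lies flat on the seat of the lamp body, let go (horizontal distance between led_module and lamp_body below 0.006 m and z of led_module in the frame of lamp_body between 0.0275 and 0.0325 m and angle between led_module's own z axis and vertical below 0.07 rad and contact force between the fingers and led_module below 0.3 N), for 0.2 s.
2. the seal ring lies flat on the LED module, let go (horizontal distance between seal_ring and lamp_body below 0.006 m and z of seal_ring in the frame of lamp_body between 0.0375 and 0.0425 m and angle between seal_ring's own z axis and vertical below 0.07 rad and contact force between the fingers and seal_ring below 0.3 N), for 0.2 s.
3. the glass lens lies flat on the seal ring, dome up, let go (horizontal distance between glass_lens and lamp_body below 0.006 m and z of glass_lens in the frame of lamp_body between 0.0475 and 0.0525 m and angle between glass_lens's own z axis and vertical below 0.07 rad and contact force between the fingers and glass_lens below 0.3 N), for 0.2 s.
4. the clamp plate lies flat on the lens rim with both studs through its holes, let go (horizontal distance between clamp_plate and lamp_body below 0.006 m and z of clamp_plate in the frame of lamp_body between 0.0555 and 0.0605 m and angle between clamp_plate's own z axis and vertical below 0.07 rad and angle between the x axis of clamp_plate and the x axis of lamp_body, either way round below 0.1 rad and contact force between the fingers and clamp_plate below 0.3 N), for 0.2 s.
At the end, for the whole second after the job is handed in: Undersides of module, seal, lens and clamp plate at z = 30, 40, 50 and 58 mm of the lamp body (2.5 mm either way), each within 6 mm of its axis, tilt under 0.07 rad, clamp plate in line with the studs (0.1 rad), both studs through it; all let go and at rest (horizontal distance between each of led_module, seal_ring, glass_lens, clamp_plate and lamp_body below 0.006 m and z of led_module in the frame of lamp_body between 0.0275 and 0.0325 m and angle between each of led_module, seal_ring, glass_lens, clamp_plate's own z axis and vertical below 0.07 rad and linear speed of each of led_module, seal_ring, glass_lens, clamp_plate below 0.02 m/s and z of seal_ring in the frame of lamp_body between 0.0375 and 0.0425 m and z of glass_lens in the frame of lamp_body between 0.0475 and 0.0525 m and z of clamp_plate in the frame of lamp_body between 0.0555 and 0.0605 m and angle between the x axis of clamp_plate and the x axis of lamp_body, either way round below 0.1 rad); the robot touches nothing.
It fails at once if the solder spool was pushed more than 25 mm from its place (distance of spool from where it was at the start of the episode above 0.025 m).
It fails at once if the flux tin was pushed more than 25 mm from its place (distance of tin from where it was at the start of the episode above 0.025 m).
It fails at once if the glass lens was dropped or pressed hard (over 40 N) onto the other lamp parts (contact force between glass_lens and seal_ring above 40 N or contact force between glass_lens and led_module above 40 N or contact force between glass_lens and lamp_body above 40 N or contact force between glass_lens and clamp_plate above 40 N).
It also fails if it takes over 104 s, if anything falls off the work surface, if the arm or the gripper's body presses on something with over 40 N, if the wrist force passes 120 N, or if a joint passes its speed limit or range.

### The arm

A 6-joint arm with a two-finger parallel gripper is mounted at the origin on a cart in front of the work surface, level with it; the furniture and walls round the work are solid. World frame = base frame: x ahead of the robot, y to its left, z up, the work surface at z = 0. Lengths are in m, angles in degrees, forces in N, time in s.
With the tool pointing down it reaches from about 0.325 to 0.775 m from the base axis. Payload 5.5 kg.
Tool frame: the origin (TCP) lies at the very end of the fingers, on their centre line; the grasp point (between the pads) lies arm.pinch_z behind it (arm.pinch_z is the distance from the TCP to the grasp point, in m); z points along the fingers, y is the line along which they close (so a half turn about z gives the same grasp; the last joint's range is limited). The gripper opens to 85 mm and grips with 20 to 120 N. Pads are 22 mm wide; open, the fingers measure 114 mm over their backs; the gripper's body (76 mm by 85 mm) begins 54 mm behind the grasp point. The pads swing forward as they close: fully open they stand 13 mm farther back than shut.
Start: joints at [-76.014, 5.22, 70.514, -0, 104.267, -3.249], TCP at [0.178, -0.573, 0.194] pointing down, gripper open.
Joint ranges: [-164.24, 164.24], [-49.07, 125.15], [9.68, 141.18], [-86.29, 266.29], [3.28, 154.24], [-151.56, 151.56]. Speed limits (degrees/s): [147.25, 147.25, 172.46, 180, 180, 180].

### API

Orientations are given as a 3x3 rotation matrix whose columns are the frame's x, y, z axes.
In Python, from workcell import arm gives the robot as it stands.
- The arm moves only by the tool apply_moves, never from a script. Its argument "plan" is a list of rows, each a list of 7 numbers: the turn, a rotation vector about the tool's x, y, z in rad, then the shift along the tool's x, y, z in m, then the finger opening in m, from 0 to 0.0854. A call has exactly 5 rows; each row shifts and turns the commanded pose from where the row before left it, along the tool's axes as they then stand; what a row does not reach is not made up. A row lasts 1/12 s, in which the tool goes at most 41.7 mm and 7.16 degrees, less where a joint would pass 70% of its speed; a pose out of reach is approached as far as the arm can. A call is refused whole if a number of a shift passes 0.0417 or a number of a turn 0.125, either way. A call with a gripper value outside its range is refused whole. The fingers move at their own pace and stop on an object; "newtons" is the grip in N (left out, the last holds). Time passes only in rows, so rows that do not move let the fingers close, or fill a call up. It gives the time, the measured TCP pose, the force, the opening and the grip force at its end, in the units of the state.
- arm.observe(): the state, without advancing time (a new reading comes with each control period).
- arm.read_camera(name): name is "side" or "top"; returns the picture (384x512x3 uint8, blue, green, red); there is no depth.
- arm.get_calibration(name): a dict with "fovy" (degrees; the focal length in pixels is half the picture's height over the tangent of half this angle, whatever the lens; pixels are square), "cx", "cy" (the principal point, pixels), "k1" (the pictures are not rectified: a ray, as slopes to the right and down, at radius r is drawn at 1 + k1 r^2 times it, then the intrinsics apply), "extrinsics" (4x4, takes a point from camera to world coordinates). Camera axes: x right, y up, looking along -z (the intrinsics and any distortion apply to the point x, -y, -z); pixel columns grow to the right and rows downward; lengths in m; the calibration is good to about 2 mm. A picture is of the moment at which its call begins. get_calibration takes no time and is no camera call.
- arm.hand_in(): hands the job in; it is judged then, once.
The state is a dict: "time_s": time; "joint_pos": joint angles; "joint_velocities": joint speeds; "effort": joint torques, N m; "position": TCP position; "tool_rot": TCP orientation; "contact_force": force on the tool from outside, world axes, zero at the start; "torque": the same for the moment, N m; "finger_gap": finger opening in m; "grip_force": force on a finger pad.
Only numpy, scipy, OpenCV 4.12 (cv2) and the standard library are available. Lean on these libraries where they do the work, as an engineer would, in place of code of your own. Each camera call takes 0.05 s, during which the arm holds its last target. There are 200 camera calls.

## Working session

There is one attempt and no reset: what is moved stays moved. The work goes in short steps, Python scripts to look and compute and a tool call to move; the robot and the scene stay as the last step left them, time stands still between calls to the robot, and variables do not carry over. Pictures are saved under pics/ and viewed, at most 14 in all, crops included, and the job is handed in when it is done.

Besides the shell and the picture viewer there is one more tool, called after "Call:" as name(argument=value, ...), one argument or row to a line, values as JSON. apply_moves: Moves the arm, as the interface text tells. Its arguments: {"type":"object","properties":{"plan":{"type":"array","items":{"type":"array","items":{"type":"number"}}},"newtons":{"type":"number"}},"required":["plan"]}

```bash
mkdir -p pics; ls
python3 - <<'E'
from workcell import arm
import cv2
for n in("top","side"):
    im=arm.read_camera(n); cv2.imwrite(f"pics/{n}0.png",im)
    c=arm.get_calibration(n); print(n,c)
o=arm.observe(); print(o, arm.pinch_z)
E
```

```text
pics
top {'fovy': 55.207880445343825, 'cx': 261.4379327912178, 'cy': 196.85743447335284, 'k1': 0.004379278917857238, 'extrinsics': array([[ 0.01316361,  0.98924457, -0.14567735,  0.39753991],
       [-0.99961194,  0.00944225, -0.02620731,  0.0257438 ],
       [-0.02454992,  0.1459658 ,  0.98898498,  1.1157466 ],
       [ 0.        ,  0.        ,  0.        ,  1.        ]])}
side {'fovy': 52.58418257647313, 'cx': 252.69189292360574, 'cy': 186.3376324499578, 'k1': -0.06677874490871573, 'extrinsics': array([[-8.48741473e-01,  3.14944749e-01, -4.24791381e-01,
         5.52852992e-05],
       [-5.28677949e-01, -5.23179955e-01,  6.68417804e-01,
         8.36551042e-01],
       [-1.17276575e-02,  7.91891747e-01,  6.10548870e-01,
         8.05255773e-01],
       [ 0.00000000e+00,  0.00000000e+00,  0.00000000e+00,
         1.00000000e+00]])}
{'time_s': 0.1, 'joint_pos': array([-7.60149683e+01,  5.26156014e+00,  7.05753474e+01,  1.03834685e-03,
        1.04267439e+02, -3.24987956e+00]), 'joint_velocities': array([-0.02211543, -0.08454686, -0.10669245,  0.19118451,  0.04069813,
       -0.01069691]), 'effort': array([ 2.94549922e-03, -4.60216284e+01, -4.19219041e+01, -4.47190394e-05,
        1.05867759e-02, -6.55558296e-06]), 'position': array([ 0.17768872, -0.57274842,  0.19303149]), 'tool_rot': array([[ 9.55096712e-01,  2.96293928e-01, -4.23081150e-04],
       [ 2.96294205e-01, -9.55095077e-01,  1.77145275e-03],
       [ 1.20787971e-04, -1.81726519e-03, -9.99998341e-01]]), 'contact_force': array([-0.00323041, -0.10210409,  0.53667035]), 'torque': array([ 0.029387  ,  0.03258484, -0.04287273]), 'grip_force': 0.0, 'finger_gap': 0.0854654332068853} 0.0187
```

View pics/top0.png

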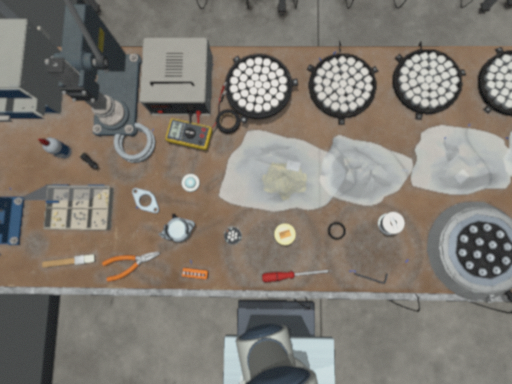

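View pics/side0.png

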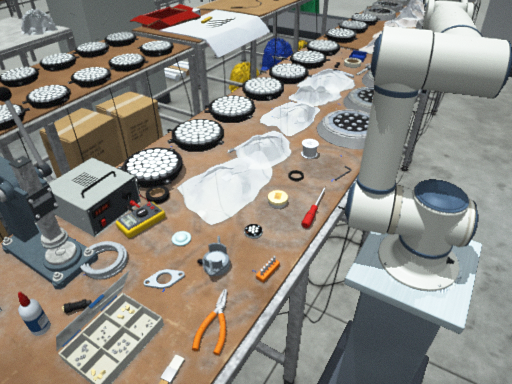

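The top picture shows the clamp plate at (146,201), body at (178,229), lens at (190,182), module at (233,235), tin at (285,234), seal at (336,231) and spool at (391,224). The side picture shows the same parts. Next I zoom in to measure them.

```bash
cat > h.py <<'E'
import numpy as np, cv2
from workcell import arm
def cal(n):
    c=arm.get_calibration(n); f=192/np.tan(np.radians(c["fovy"]/2))
    return f,c["cx"],c["cy"],c["k1"],np.array(c["extrinsics"])
def proj(n,P):
    f,cx,cy,k,E=cal(n); p=(np.atleast_2d(P)-E[:3,3])@E[:3,:3]
    s=np.c_[p[:,0],-p[:,1]]/-p[:,2:3]; s=s*(1+k*(s**2).sum(1,keepdims=True))
    return s*f+[cx,cy]
def back(n,uv,z):
    f,cx,cy,k,E=cal(n); d=(np.array(uv,float)-[cx,cy])/f; s=d.copy()
    for _ in range(20): s=d/(1+k*(s@s))
    r=E[:3,:3]@[s[0],-s[1],-1]; t=(z-E[2,3])/r[2]; return E[:3,3]+t*r
E
python3 - <<'E'
from h import *
t=cv2.imread("pics/top0.png"); s=cv2.imread("pics/side0.png")
cv2.imwrite("pics/tc.png",np.vstack([cv2.resize(t[165:255,120:253],None,fx=6,fy=6,interpolation=cv2.INTER_CUBIC)]))
cv2.imwrite("pics/sc.png",cv2.resize(s[210:310,130:280],None,fx=5.3,fy=5.3,interpolation=cv2.INTER_CUBIC))
print(proj("top",[[0,0,0],arm.observe()["position"]]))
for n,uv,z in [("plate",(146,201),.008),("body",(178,229),.03),("lens",(190,182),.008),("mod",(233,235),.01),("tin",(285,234),.027),("seal",(336,231),.01),("spool",(391,224),.05)]:
    p=back("top",uv,z); print(n,p.round(4),np.hypot(*p[:2]).round(3),proj("side",p).round(1))
E
```

```text
[[278.28985453 392.62761367]
 [524.62491225 349.23836651]]
plate [0.5445 0.4092 0.008 ] 0.681 [[165.5 277.2]]
body [0.4587 0.3009 0.03  ] 0.549 [[216.1 257.8]]
lens [0.6049 0.276  0.008 ] 0.665 [[180.8 237.4]]
mod [0.4438 0.139  0.01  ] 0.465 [[253.2 228.9]]
tin [ 0.4479 -0.0164  0.027 ] 0.448 [[277.8 195.5]]
seal [ 0.4594 -0.1692  0.01  ] 0.49 [[296.1 174.5]]
spool [ 0.4792 -0.3198  0.05  ] 0.576 [[310.3 143.8]]
```

View pics/tc.png

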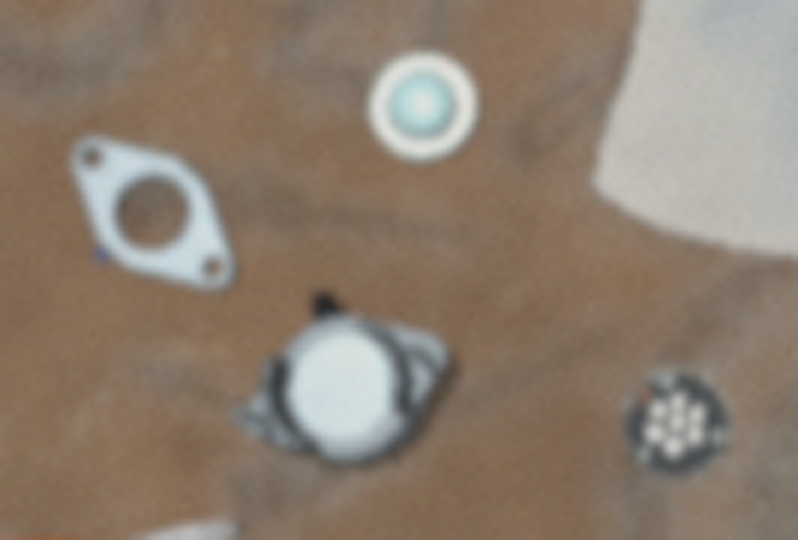

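View pics/sc.png

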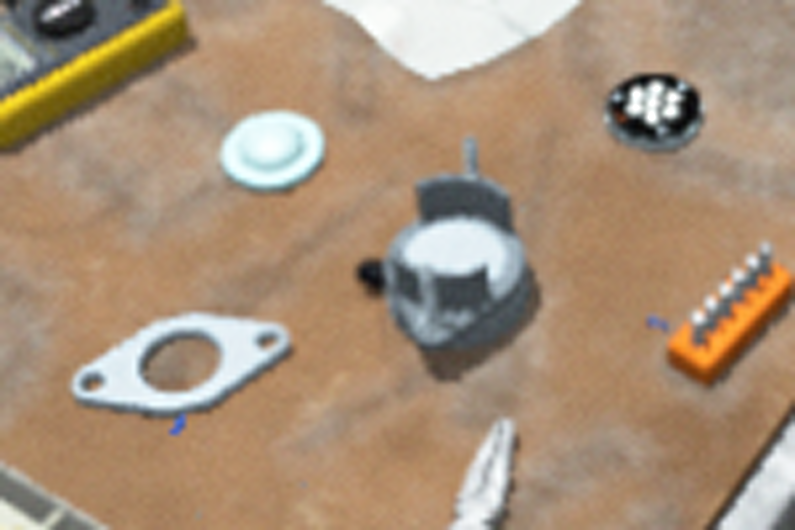

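Crop pixels: plate centre about (152,212), with holes at (91,155) and (211,266). Lens at (423,105), seat disc at (345,388), gland at (325,305), module at (678,425). Next I fit part silhouettes in both views.

```bash
cat > fit.py <<'E'
from h import *
from scipy.optimize import minimize
S=8
def circ(r,z,x=0,y=0,a0=0,a1=360,n=40):
    a=np.radians(np.linspace(a0,a1,n)); return np.c_[x+r*np.cos(a),y+r*np.sin(a),0*a+z]/1000
def cyl(r,z0,z1,x=0,y=0): return np.r_[circ(r,z0,x,y),circ(r,z1,x,y)]
def oval(w,z0,z1): return np.vstack([np.r_[circ(w,z),circ(10,z,43),circ(10,z,-43)] for z in(z0,z1)])
cheek=[np.vstack([circ(r,z,0,0,a,a+11.5,4) for r in(29.5,34) for z in(30,57)]) for c in(0,180) for a in np.arange(c-46,c+45,11.5)]
gl=np.array([[8*np.cos(t),y,11+8*np.sin(t)] for t in np.linspace(0,6.28,16) for y in(-30,-52)])/1000
# solids, holes (pairs of circles)
M={"led_module":([cyl(27,0,10),cyl(16,0,14)],[]),"seal_ring":([cyl(27,0,10)],[(20,0,10,0)]),
"glass_lens":([cyl(27,0,8),np.r_[circ(18,8),circ(12,16),circ(5,19)]],[]),
"clamp_plate":([oval(28,0,8)],[(20,0,8,0),(5.75,0,8,43),(5.75,0,8,-43)]),
"lamp_body":([cyl(36,0,30),oval(35,22,30),gl,cyl(3.5,30,70,43),cyl(3.5,30,70,-43)]+cheek,[])}
def render(n,name,p,z,box):
    x0,y0,w,h=box; c,s=np.cos(p[2]),np.sin(p[2]); R=np.array([[c,-s,0],[s,c,0],[0,0,1]])
    def poly(P):
        q=proj(n,P@R.T+[p[0],p[1],z]); q=(q-[x0,y0]+.5)*S-.5
        return cv2.convexHull((q*16).round().astype(np.int32))
    def fill(P):
        m=np.zeros((h*S,w*S),np.uint8); cv2.fillConvexPoly(m,poly(P),255,shift=4); return m
    sol,hol=M[name]; m=np.zeros((h*S,w*S),np.uint8)
    for P in sol: cv2.fillConvexPoly(m,poly(P),255,shift=4)
    for r,a,b,x in hol: m[(fill(circ(r,a,x))>0)&(fill(circ(r,b,x))>0)]=0
    m=cv2.resize(m,(w,h),interpolation=cv2.INTER_AREA)/255.
    return cv2.GaussianBlur(m,(0,0),.6)
def grab(n,k=4): return np.mean([arm.read_camera(n) for _ in range(k)],0).astype(np.float32)
def soft(img,box,ms):
    x0,y0,w,h=box; b=cv2.cvtColor(img[y0:y0+h,x0:x0+w]/255,cv2.COLOR_BGR2LAB)[...,2]
    bg=np.median(b[ms<.02]); ob=np.median(b[ms>.95]) if (ms>.95).any() else b.min()
    return np.clip((bg-b)/(bg-ob),-.1,1.1)
def fit(imgs,name,p0,z=0,cams=("top","side"),yaw=True,pad=14):
    bx={}
    for n in cams:
        P=np.vstack(M[name][0])+[0,0,z]; c,s=np.cos(p0[2]),np.sin(p0[2]); P[:,:2]=P[:,:2]@np.array([[c,s],[-s,c]])+p0[:2]
        q=proj(n,P); a=q.min(0).astype(int)-pad//2; e=q.max(0).astype(int)+pad//2+1; bx[n]=(a[0],a[1],*(e-a))
    p=np.array(p0,float)
    for it in range(3):
        sm={n:soft(imgs[n],bx[n],render(n,name,p,z,bx[n])) for n in cams}
        def cost(v):
            q=p.copy(); q[:2]+=v[:2]/1000; q[2]+=v[2]/50 if yaw else 0
            return sum(np.minimum(np.abs(render(n,name,q,z,bx[n])-sm[n]),.7).__pow__(2).sum() for n in cams)
        sp=3 if it==0 else 1.2
        r=minimize(cost,np.zeros(3),method="Nelder-Mead",options=dict(initial_simplex=np.vstack([np.zeros(3),sp*np.eye(3)]),xatol=.02,fatol=1e-3))
        p[:2]+=r.x[:2]/1000; p[2]+=r.x[2]/50 if yaw else 0
    return p,r.fun
E
python3 - <<'E'
from fit import *
import pickle
imgs={n:grab(n) for n in("top","side")}; pickle.dump(imgs,open("i0.pkl","wb"))
for n,p0,y in [("led_module",(.444,.139,0),0),("seal_ring",(.459,-.169,0),0),("glass_lens",(.605,.276,0),0),("clamp_plate",(.5445,.409,np.radians(-135)),1),("lamp_body",(.4587,.3009,np.radians(107)),1)]:
  for cams in(("top",),("side",),("top","side")):
    p,c=fit(imgs,n,p0,cams=cams,yaw=y); print(n,cams,(p[:2]*1000).round(1),np.degrees(p[2]).round(1),round(c,1))
E
```

```text
led_module ('top',) [442.7 140.7] 0.0 26.7
led_module ('side',) [442.8 141.7] 0.0 22.4
led_module ('top', 'side') [442.8 141.1] 0.0 49.1
seal_ring ('top',) [ 461.9 -170.9] 0.0 30.6Traceback (most recent call last):
  File "<stdin>", line 6, in <module>
  File "fit.py", line 44, in fit
    r=minimize(cost,np.zeros(3),method="Nelder-Mead",options=dict(initial_simplex=np.vstack([np.zeros(3),sp*np.eye(3)]),xatol=.02,fatol=1e-3))
    res = _minimize_neldermead(fun, x0, args, callback, bounds=bounds,
                               **options)
    fxr = func(xr)
    fx = function(np.copy(x), *(wrapper_args + args))
  File "fit.py", line 42, in cost
    return sum(np.minimum(np.abs(render(n,name,q,z,bx[n])-sm[n]),.7).__pow__(2).sum() for n in cams)
  File "fit.py", line 42, in <genexpr>
    return sum(np.minimum(np.abs(render(n,name,q,z,bx[n])-sm[n]),.7).__pow__(2).sum() for n in cams)
                                 ~~~~~~^^^^^^^^^^^^^^^^^^
  File "fit.py", line 23, in render
    for P in sol: cv2.fillConvexPoly(m,poly(P),255,shift=4)
                                       ~~~~^^^
  File "fit.py", line 18, in poly
    q=proj(n,P@R.T+[p[0],p[1],z]); q=(q-[x0,y0]+.5)*S-.5
  File "h.py", line 7, in proj
    f,cx,cy,k,E=cal(n); p=(np.atleast_2d(P)-E[:3,3])@E[:3,:3]
                ~~~^^^
  File "h.py", line 4, in cal
    c=arm.get_calibration(n); f=192/np.tan(np.radians(c["fovy"]/2))
ValueError: time passes only in moves, steps and waits
```

```bash
sed -i 's/^def cal(n):/import functools\n@functools.cache\ndef cal(n):/' h.py
cat > m.py <<'E'
from fit import *
import pickle
imgs=pickle.load(open("i0.pkl","rb"))
for n,p0,y in [("led_module",(.444,.139,0),0),("seal_ring",(.459,-.169,0),0),("glass_lens",(.605,.276,0),0),("clamp_plate",(.5445,.409,np.radians(-135)),1),("lamp_body",(.4587,.3009,np.radians(107)),1)]:
  for cams in(("top",),("side",),("top","side")):
    p,c=fit(imgs,n,p0,cams=cams,yaw=y); print(n,cams,(p[:2]*1000).round(1),np.degrees(p[2]).round(1),round(c,1))
E
python3 m.py
python3 -c "
from h import *;o=arm.observe();print(o['time_s'])"
```

```text
led_module ('top',) [442.7 140.7] 0.0 26.7
led_module ('side',) [442.8 141.7] 0.0 22.4
led_module ('top', 'side') [442.8 141.1] 0.0 49.1
seal_ring ('top',) [ 461.9 -170.9] 0.0 30.6
seal_ring ('side',) [ 462. -171.] 0.0 18.2
seal_ring ('top', 'side') [ 461.8 -170.8] 0.0 48.9
glass_lens ('top',) [605.3 276.8] 0.0 35.8
glass_lens ('side',) [606.4 274.9] 0.0 27.0
glass_lens ('top', 'side') [605.8 275.9] 0.0 64.5
clamp_plate ('top',) [547.4 413.1] -130.8 51.6
clamp_plate ('side',) [548.4 412. ] -130.3 47.9
clamp_plate ('top', 'side') [548.2 412.5] -130.8 101.8
lamp_body ('top',) [457.3 303.4] 112.5 80.4
lamp_body ('side',) [457.3 303.8] 114.2 56.8
lamp_body ('top', 'side') [457.4 303.8] 113.7 138.3
0.5
```

Both views agree to about 1–2 mm. Next is a small planner that turns world targets into tool-frame rows.

```bash
cat > plan.py <<'E'
import sys, numpy as np, json
from workcell import arm
from scipy.spatial.transform import Rotation as Ro
def T(yaw): # tool y at yaw, z down
    y=np.array([np.cos(yaw),np.sin(yaw),0]); z=np.array([0,0,-1.]); return np.c_[np.cross(y,z),y,z]
def go(tx,ty,tz,yawdeg,gap,vmax=.035):
    o=arm.observe(); R=np.array(o["tool_rot"]); p=np.array(o["position"]); G=np.array([tx,ty,tz])
    rv=(Ro.from_matrix(R.T@T(np.radians(yawdeg)))).as_rotvec()
    n=max(np.linalg.norm(G-p)/vmax,np.linalg.norm(rv)/.115,1); n=int(np.ceil(n/5-1e-6)*5)
    st=rv/n; C=R.copy(); e=np.zeros(3); q=p.copy(); rows=[]; ts=np.round(st,3)
    for i in range(n):
        d=np.round(C.T@((p+(G-p)*(i+1)/n)-q),4); q=q+C@d; C=C@Ro.from_rotvec(ts).as_matrix()
        rows.append([*ts.tolist(),*d.tolist(),gap])
    for k in range(0,n,5): print(json.dumps([[0 if v==0 else v for v in r] for r in rows[k:k+5]]))
def st():
    o=arm.observe(); R=np.array(o["tool_rot"])
    print("t",round(o["time_s"],2),"p",(np.array(o["position"])*1e3).round(1),"yaw",round(np.degrees(np.arctan2(R[1,1],R[0,1])),2),"zz",R[:2,2].round(4),"F",np.round(o["contact_force"],1),"gap",round(o["finger_gap"]*1e3,1),"grip",round(float(o["grip_force"]),1),"j",np.round(o["joint_pos"],0))
if __name__=="__main__":
    st()
    if len(sys.argv)>1: go(*map(float,sys.argv[1:]))
E
python3 plan.py .4428 .1411 .13 23.7 .085
```

```text
t 0.5 p [ 177.8 -573.1  194.1] yaw -72.76 zz [-0.  0.] F [-0.5 -0.2 -0.2] gap 85.4 grip 0.0 j [-76.   5.  71.  -0. 104.  -3.]
[[0, 0, -0.067, 0.0186, -0.0241, 0.0026, 0.085], [0, 0, -0.067, 0.0202, -0.0229, 0.0025, 0.085], [0, 0, -0.067, 0.0216, -0.0214, 0.0026, 0.085], [0, 0, -0.067, 0.023, -0.02, 0.0026, 0.085], [0, 0, -0.067, 0.0244, -0.0183, 0.0025, 0.085]]
[[0, 0, -0.067, 0.0255, -0.0167, 0.0026, 0.085], [0, 0, -0.067, 0.0265, -0.015, 0.0025, 0.085], [0, 0, -0.067, 0.0275, -0.0131, 0.0026, 0.085], [0, 0, -0.067, 0.0283, -0.0113, 0.0026, 0.085], [0, 0, -0.067, 0.029, -0.0093, 0.0025, 0.085]]
[[0, 0, -0.067, 0.0296, -0.0074, 0.0026, 0.085], [0, 0, -0.067, 0.03, -0.0054, 0.0026, 0.085], [0, 0, -0.067, 0.0302, -0.0033, 0.0025, 0.085], [0, 0, -0.067, 0.0305, -0.0014, 0.0026, 0.085], [0, 0, -0.067, 0.0305, 0.0008, 0.0025, 0.085]]
[[0, 0, -0.067, 0.0303, 0.0027, 0.0026, 0.085], [0, 0, -0.067, 0.0301, 0.0048, 0.0026, 0.085], [0, 0, -0.067, 0.0297, 0.0068, 0.0025, 0.085], [0, 0, -0.067, 0.0292, 0.0087, 0.0026, 0.085], [0, 0, -0.067, 0.0285, 0.0107, 0.0026, 0.085]]
[[0, 0, -0.067, 0.0278, 0.0126, 0.0025, 0.085], [0, 0, -0.067, 0.0268, 0.0144, 0.0026, 0.085], [0, 0, -0.067, 0.0259, 0.0161, 0.0026, 0.085], [0, 0, -0.067, 0.0246, 0.0179, 0.0025, 0.085], [0, 0, -0.067, 0.0235, 0.0195, 0.0026, 0.085]]
```

Call:
apply_moves(
  plan=[
    [0,0,-0.067,0.019,-0.024,0.0026,0.085],
    [0,0,-0.067,0.02,-0.023,0.0026,0.085],
    [0,0,-0.067,0.022,-0.021,0.0026,0.085],
    [0,0,-0.067,0.023,-0.02,0.0026,0.085],
    [0,0,-0.067,0.024,-0.018,0.0026,0.085],
  ],
)

```text
time_s: 0.92
position: [0.2317, -0.4295, 0.1809]
tool_rot: [[0.803, 0.596, 0.0], [0.596, -0.803, -0.0], [0.0, 0.0, -1.0]]
contact_force: [0.4, -0.2, 0.1]
finger_gap: 0.0851
grip_force: 0.0
```

Call:
apply_moves(
  plan=[
    [0,0,-0.067,0.025,-0.017,0.0026,0.085],
    [0,0,-0.067,0.027,-0.015,0.0026,0.085],
    [0,0,-0.067,0.028,-0.013,0.0026,0.085],
    [0,0,-0.067,0.028,-0.011,0.0026,0.085],
    [0,0,-0.067,0.029,-0.009,0.0026,0.085],
  ],
)

```text
time_s: 1.33
position: [0.285, -0.2868, 0.1682]
tool_rot: [[0.562, 0.827, 0.001], [0.827, -0.562, -0.001], [-0.0, 0.001, -1.0]]
contact_force: [0.5, -0.1, 0.7]
finger_gap: 0.0851
grip_force: 0.0
```

Call:
apply_moves(
  plan=[
    [0,0,-0.067,0.03,-0.007,0.0026,0.085],
    [0,0,-0.067,0.03,-0.005,0.0026,0.085],
    [0,0,-0.067,0.03,-0.003,0.0026,0.085],
    [0,0,-0.067,0.03,-0.001,0.0026,0.085],
    [0,0,-0.067,0.03,0.001,0.0026,0.085],
  ],
)

```text
time_s: 1.75
position: [0.3394, -0.1454, 0.1553]
tool_rot: [[0.259, 0.966, 0.001], [0.966, -0.259, -0.001], [-0.0, 0.001, -1.0]]
contact_force: [0.6, 0.3, 0.2]
finger_gap: 0.0849
grip_force: 0.0
```

Call:
apply_moves(
  plan=[
    [0,0,-0.067,0.03,0.003,0.0026,0.085],
    [0,0,-0.067,0.03,0.005,0.0026,0.085],
    [0,0,-0.067,0.03,0.007,0.0026,0.085],
    [0,0,-0.067,0.029,0.009,0.0026,0.085],
    [0,0,-0.067,0.029,0.011,0.0026,0.085],
  ],
)

```text
time_s: 2.17
position: [0.3937, -0.0025, 0.1423]
tool_rot: [[-0.073, 0.997, 0.001], [0.997, 0.073, -0.0], [-0.0, 0.001, -1.0]]
contact_force: [1.1, -0.3, 0.9]
finger_gap: 0.0851
grip_force: 0.0
```

Call:
apply_moves(
  plan=[
    [0,0,-0.067,0.028,0.013,0.0026,0.085],
    [0,0,-0.067,0.027,0.014,0.0026,0.085],
    [0,0,-0.067,0.026,0.016,0.0026,0.085],
    [0,0,-0.067,0.025,0.018,0.0026,0.085],
    [0,0,-0.067,0.023,0.02,0.0026,0.085],
  ],
)

```text
time_s: 2.58
position: [0.4471, 0.1412, 0.1292]
tool_rot: [[-0.397, 0.918, 0.001], [0.918, 0.397, 0.0], [-0.0, 0.001, -1.0]]
contact_force: [1.6, -0.1, -0.0]
finger_gap: 0.0847
grip_force: 0.0
```

```bash
python3 plan.py .4428 .1411 .03 23.7 .085
```

```text
t 2.58 p [447.1 141.2 129.2] yaw 23.42 zz [0.0008 0.0001] F [ 1.6 -0.1 -0. ] gap 84.7 grip 0.0 j [ 13. -15.  97.  -0.  99. -10.]
[[0, 0, -0.001, 0.0003, -0.0008, 0.0198, 0.085], [0, 0, -0.001, 0.0004, -0.0008, 0.0199, 0.085], [0, 0, -0.001, 0.0003, -0.0008, 0.0198, 0.085], [0, 0, -0.001, 0.0003, -0.0008, 0.0199, 0.085], [0, 0, -0.001, 0.0004, -0.0008, 0.0198, 0.085]]
```

Call:
apply_moves(
  plan=[
    [0,0,-0.001,0.0003,-0.0008,0.02,0.085],
    [0,0,-0.001,0.0003,-0.0008,0.02,0.085],
    [0,0,-0.001,0.0003,-0.0008,0.02,0.085],
    [0,0,-0.001,0.0003,-0.0008,0.02,0.085],
    [0,0,-0.001,0.0003,-0.0008,0.02,0.085],
  ],
)

```text
time_s: 3.0
position: [0.4425, 0.1394, 0.0283]
tool_rot: [[-0.399, 0.917, 0.0], [0.917, 0.399, 0.0], [-0.0, 0.0, -1.0]]
contact_force: [0.3, 0.2, -0.2]
finger_gap: 0.0853
grip_force: 0.0
```

Call:
apply_moves(
  plan=[
    [0,0,0,0,0,0,0.085],
    [0,0,0,0,0,0,0.085],
    [0,0,0,0,0,0,0.085],
    [0,0,0,0,0,0,0.085],
    [0,0,0,0,0,0,0.085],
  ],
)

```text
time_s: 3.42
position: [0.4436, 0.1395, 0.0309]
tool_rot: [[-0.399, 0.917, 0.003], [0.917, 0.399, 0.001], [-0.0, 0.003, -1.0]]
contact_force: [0.4, -1.0, -0.9]
finger_gap: 0.0849
grip_force: 0.0
```

```bash
python3 plan.py .4428 .1411 -.001 23.7 .085
```

```text
t 3.42 p [443.6 139.5  30.9] yaw 23.49 zz [0.0028 0.0007] F [ 0.4 -1.  -0.9] gap 84.9 grip 0.0 j [ 13. -15. 106.   0.  89. -10.]
[[0.001, 0, -0.001, 0.0004, 0, 0.0064, 0.085], [0.001, 0, -0.001, 0.0003, -0.0001, 0.0063, 0.085], [0.001, 0, -0.001, 0.0004, 0, 0.0064, 0.085], [0.001, 0, -0.001, 0.0004, 0, 0.0064, 0.085], [0.001, 0, -0.001, 0.0003, 0, 0.0064, 0.085]]
```

Call:
apply_moves(
  plan=[
    [0,0,0,0.0003,0,0.006,0.085],
    [0,0,0,0.0003,0,0.006,0.085],
    [0,0,0,0.0003,0,0.006,0.085],
    [0,0,0,0.0003,0,0.006,0.085],
    [0,0,0,0.0003,0,0.006,0.085],
  ],
)

```text
time_s: 3.83
position: [0.4416, 0.1406, -0.002]
tool_rot: [[-0.399, 0.917, -0.001], [0.917, 0.399, -0.0], [0.0, -0.001, -1.0]]
contact_force: [-0.0, 0.4, 0.1]
finger_gap: 0.0849
grip_force: 0.0
```

Call:
apply_moves(
  plan=[
    [0,0,0,0,0,0,0.045],
    [0,0,0,0,0,0,0.045],
    [0,0,0,0,0,0,0.045],
    [0,0,0,0,0,0,0.045],
    [0,0,0,0,0,0,0.045],
  ],
  newtons=35,
)

```text
time_s: 4.25
position: [0.4423, 0.1407, -0.0005]
tool_rot: [[-0.399, 0.917, 0.001], [0.917, 0.399, 0.0], [-0.0, 0.001, -1.0]]
contact_force: [-0.2, 0.1, -1.1]
finger_gap: 0.0448
grip_force: 0.0
```

Call:
apply_moves(
  plan=[
    [0,0,0,0,0,0,0.045],
    [0,0,0,0,0,0,0.045],
    [0,0,0,0,0,0,0.045],
    [0,0,0,0,0,0,0.045],
    [0,0,0,0,0,0,0.045],
  ],
)

```text
time_s: 4.67
position: [0.442, 0.1406, -0.0009]
tool_rot: [[-0.399, 0.917, 0.0], [0.917, 0.399, 0.0], [0.0, 0.0, -1.0]]
contact_force: [0.0, 0.6, 0.2]
finger_gap: 0.0453
grip_force: 0.0
```

```bash
python3 plan.py
```

```text
t 4.67 p [442.  140.6  -0.9] yaw 23.49 zz [0. 0.] F [0.  0.6 0.2] gap 45.3 grip 0.0 j [ 13. -13. 108.   0.  85. -10.]
```

Run:
```python
from fit import *
t=arm.read_camera("top"); s=arm.read_camera("side")
a=cv2.resize(t[185:285,180:290],(440,400),interpolation=cv2.INTER_CUBIC)
b=cv2.resize(s[175:275,205:295],(360,400),interpolation=cv2.INTER_CUBIC)
cv2.imwrite("pics/g1.png",np.hstack([a,b]))
print(proj("top",[arm.observe()["position"]]),proj("side",[arm.observe()["position"]]))
```

```text
[[232.80552059 235.74954356]] [[253.47409911 232.15174011]]
```

View pics/g1.png

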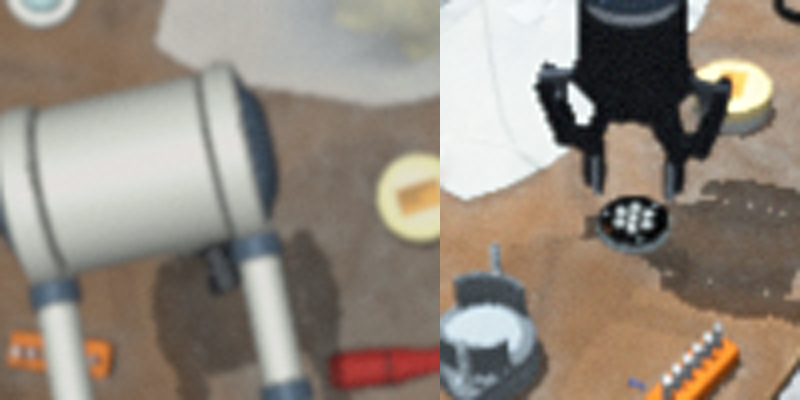

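The side half shows the fingertips at about (244,223) and (263,224), above and behind the untouched module at (254,230). I check how high that puts the tips.

Run:
```python
from fit import *
for h in(0,.01,.02,.03,.04,.05):
    a=back("side",(243.75,223),h);b=back("side",(263.4,223.7),h); d=a-b
    print(h,((a+b)/2).round(4),np.linalg.norm(d).round(4),np.degrees(np.arctan2(d[1],d[0])).round(1))
p=np.array([.442,.1406,0]);y=np.array([.917,.399,0])
for z in(.0,.02,.03,.05): print(z,proj("side",[p+[0,0,z]+.028*y,p+[0,0,z]-.028*y]).round(1).tolist(),proj("top",[p+[0,0,z]-.035*y]).round(1))
```

```text
0 [0.4612 0.1091 0.    ] 0.0595 28.2
0.01 [0.4555 0.1182 0.01  ] 0.0588 28.2
0.02 [0.4497 0.1272 0.02  ] 0.058 28.2
0.03 [0.444  0.1362 0.03  ] 0.0573 28.2
0.04 [0.4383 0.1453 0.04  ] 0.0566 28.2
0.05 [0.4326 0.1543 0.05  ] 0.0558 28.2
0.0 [[244.1, 231.0], [262.9, 232.8]] [[237.1 246.5]]
0.02 [[243.9, 226.1], [262.9, 227.9]] [[236.5 246.4]]
0.03 [[243.8, 223.6], [262.9, 225.4]] [[236.2 246.3]]
0.05 [[243.7, 218.5], [263.0, 220.3]] [[235.6 246.3]]
```

The tips really sit near z ≈ 30 mm although the reading says 0, and xy agrees. I open, descend 20 mm while watching the force, close part-way and look.

Call:
apply_moves(
  plan=[
    [0,0,0,0,0,0,0.085],
    [0,0,0,0,0,0,0.085],
    [0,0,0,0,0,0,0.085],
    [0,0,0,0,0,0,0.085],
    [0,0,0,0,0,0,0.085],
  ],
)

```text
time_s: 5.18
position: [0.442, 0.1406, -0.0009]
tool_rot: [[-0.399, 0.917, -0.0], [0.917, 0.399, 0.0], [0.0, -0.0, -1.0]]
contact_force: [0.5, 0.5, 0.1]
finger_gap: 0.0849
grip_force: 0.0
```

Call:
apply_moves(
  plan=[
    [0,0,0,0,0,0.004,0.085],
    [0,0,0,0,0,0.004,0.085],
    [0,0,0,0,0,0.004,0.085],
    [0,0,0,0,0,0.004,0.085],
    [0,0,0,0,0,0.004,0.085],
  ],
)

```text
time_s: 5.6
position: [0.4417, 0.1406, -0.0217]
tool_rot: [[-0.399, 0.917, -0.001], [0.917, 0.399, -0.0], [0.0, -0.001, -1.0]]
contact_force: [-0.0, -0.7, 0.2]
finger_gap: 0.0851
grip_force: 0.0
```

Call:
apply_moves(
  plan=[
    [0,0,0,0,0,0,0.06],
    [0,0,0,0,0,0,0.06],
    [0,0,0,0,0,0,0.06],
    [0,0,0,0,0,0,0.06],
    [0,0,0,0,0,0,0.06],
  ],
)

```text
time_s: 6.02
position: [0.4422, 0.1407, -0.0206]
tool_rot: [[-0.399, 0.917, 0.001], [0.917, 0.399, 0.0], [-0.0, 0.001, -1.0]]
contact_force: [-0.3, 0.2, -0.5]
finger_gap: 0.0598
grip_force: 0.0
```

Run:
```python
from fit import *
import plan; plan.st()
s=arm.read_camera("side")
cv2.imwrite("pics/g2.png",cv2.resize(s[195:255,215:295],(800,600),interpolation=cv2.INTER_CUBIC))
```

```text
t 6.02 p [442.2 140.7 -20.6] yaw 23.49 zz [0.0006 0.0001] F [-0.3  0.2 -0.5] gap 59.8 grip 0.0 j [ 13. -12. 109.  -0.  83. -10.]
```

View pics/g2.png

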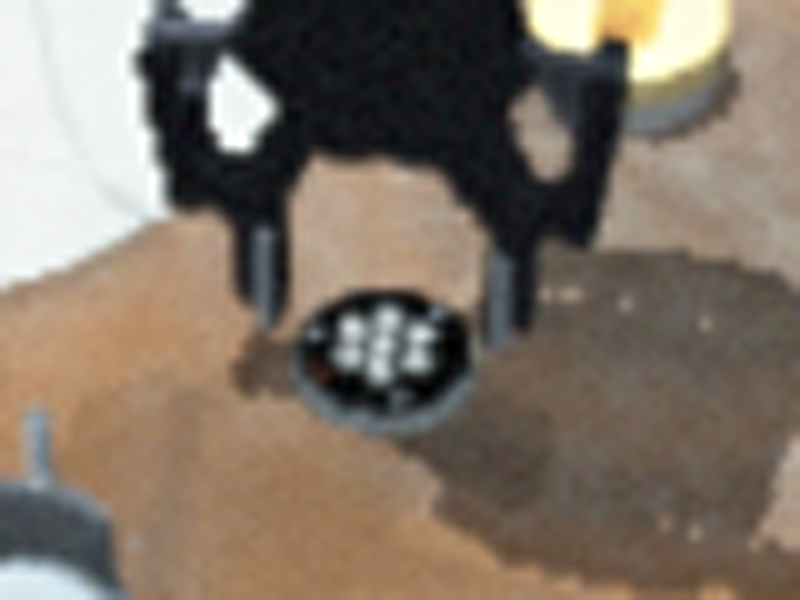

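The tips at (241.5,227) and (264.5,229.5) put them about 13 mm above the bench, centred on the module. I go down 10 mm more and close.

Call:
apply_moves(
  plan=[
    [0,0,0,0,0,0,0.075],
    [0,0,0,0,0,0.002,0.075],
    [0,0,0,0,0,0.003,0.075],
    [0,0,0,0,0,0.003,0.075],
    [0,0,0,0,0,0.002,0.075],
  ],
)

```text
time_s: 6.48
position: [0.4417, 0.1406, -0.0316]
tool_rot: [[-0.399, 0.917, -0.001], [0.917, 0.399, -0.0], [0.0, -0.001, -1.0]]
contact_force: [-0.2, -0.3, 0.1]
finger_gap: 0.0751
grip_force: 0.0
```

Call:
apply_moves(
  plan=[
    [0,0,0,0,0,0,0.045],
    [0,0,0,0,0,0,0.045],
    [0,0,0,0,0,0,0.045],
    [0,0,0,0,0,0,0.045],
    [0,0,0,0,0,0,0.045],
  ],
)

```text
time_s: 6.9
position: [0.4432, 0.1409, -0.0294]
tool_rot: [[-0.399, 0.917, 0.003], [0.917, 0.399, 0.001], [-0.001, 0.003, -1.0]]
contact_force: [1.0, 0.0, 6.0]
finger_gap: 0.0452
grip_force: 2.8
```

Call:
apply_moves(
  plan=[
    [0,0,0,0,0,0,0.045],
    [0,0,0,0,0,0,0.045],
    [0,0,0,0,0,0,0.045],
    [0,0,0,0,0,0,0.045],
    [0,0,0,0,0,0,0.045],
  ],
)

```text
time_s: 7.32
position: [0.4432, 0.1409, -0.0294]
tool_rot: [[-0.399, 0.917, 0.003], [0.917, 0.399, 0.001], [-0.0, 0.003, -1.0]]
contact_force: [0.7, -0.1, 5.4]
finger_gap: 0.0449
grip_force: 2.8
```

```bash
python3 plan.py
```

```text
t 7.32 p [443.2 140.9 -29.4] yaw 23.49 zz [0.0029 0.0007] F [ 0.7 -0.1  5.4] gap 44.9 grip 2.8 j [ 13. -12. 110.   0.  82. -10.]
```

Run:
```python
from fit import *
s=arm.read_camera("side")
cv2.imwrite("pics/g3.png",cv2.resize(s[195:255,215:295],(800,600),interpolation=cv2.INTER_CUBIC))
```

```text
(no output)
```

View pics/g3.png

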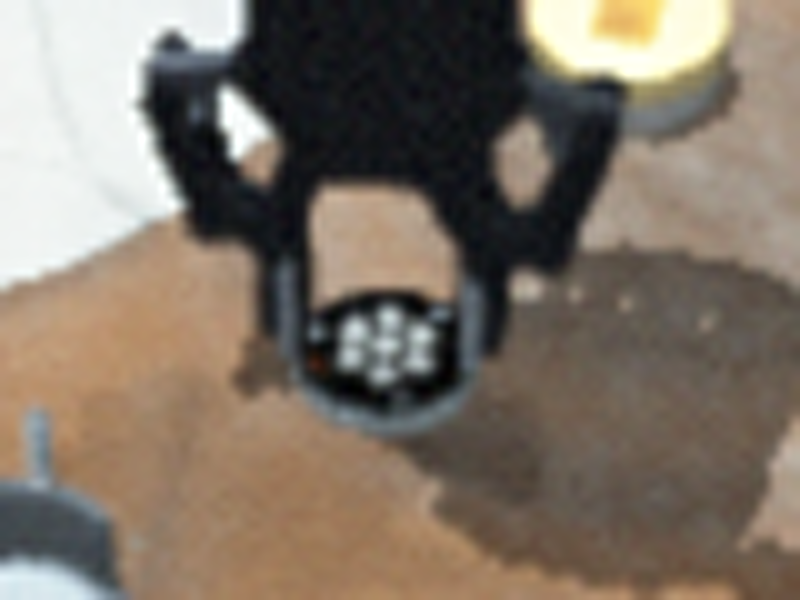

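The tips came down on the board top (both at about y=365 in the crop), so they were at z ≈ 10 there. I open, go 8 mm lower and close.

Call:
apply_moves(
  plan=[
    [0,0,0,0,0,0,0.075],
    [0,0,0,0,0,0,0.075],
    [0,0,0,0,0,0,0.075],
    [0,0,0,0,0,0,0.075],
    [0,0,0,0,0,0,0.075],
  ],
)

```text
time_s: 7.78
position: [0.4417, 0.1406, -0.0312]
tool_rot: [[-0.399, 0.917, -0.001], [0.917, 0.399, -0.0], [0.0, -0.001, -1.0]]
contact_force: [0.3, 0.8, 0.2]
finger_gap: 0.0749
grip_force: 0.0
```

Call:
apply_moves(
  plan=[
    [0,0,0,0,0,0.002,0.075],
    [0,0,0,0,0,0.002,0.075],
    [0,0,0,0,0,0.002,0.075],
    [0,0,0,0,0,0.002,0.075],
    [0,0,0,0,0,0,0.075],
  ],
)

```text
time_s: 8.2
position: [0.4415, 0.1405, -0.0396]
tool_rot: [[-0.399, 0.917, -0.001], [0.917, 0.399, -0.0], [0.0, -0.001, -1.0]]
contact_force: [-0.3, -0.0, -0.6]
finger_gap: 0.0748
grip_force: 0.0
```

Call:
apply_moves(
  plan=[
    [0,0,0,0,0,0,0.045],
    [0,0,0,0,0,0,0.045],
    [0,0,0,0,0,0,0.045],
    [0,0,0,0,0,0,0.045],
    [0,0,0,0,0,0,0.045],
  ],
)

```text
time_s: 8.62
position: [0.4423, 0.1407, -0.0385]
tool_rot: [[-0.399, 0.917, 0.001], [0.917, 0.399, 0.0], [-0.0, 0.001, -1.0]]
contact_force: [0.6, 0.1, 2.9]
finger_gap: 0.0523
grip_force: 37.0
```

Call:
apply_moves(
  plan=[
    [0,0,0,0,0,0,0.045],
    [0,0,0,0,0,0,0.045],
    [0,0,0,0,0,0,0.045],
    [0,0,0,0,0,0,0.045],
    [0,0,0,0,0,0,0.045],
  ],
)

```text
time_s: 9.03
position: [0.4423, 0.1407, -0.0385]
tool_rot: [[-0.399, 0.917, 0.001], [0.917, 0.399, 0.0], [-0.0, 0.001, -1.0]]
contact_force: [0.5, -0.4, 4.8]
finger_gap: 0.052
grip_force: 37.3
```

```bash
python3 plan.py
```

```text
t 9.03 p [442.3 140.7 -38.5] yaw 23.49 zz [0.0008 0.0002] F [ 0.5 -0.4  4.8] gap 52.0 grip 37.3 j [ 13. -11. 110.   0.  81. -10.]
```

Call:
apply_moves(
  plan=[
    [0,0,0,0,0,-0.006,0.045],
    [0,0,0,0,0,-0.012,0.045],
    [0,0,0,0,0,-0.014,0.045],
    [0,0,0,0,0,-0.014,0.045],
    [0,0,0,0,0,-0.014,0.045],
  ],
)

```text
time_s: 9.45
position: [0.4415, 0.1405, 0.0219]
tool_rot: [[-0.399, 0.917, -0.001], [0.917, 0.399, -0.0], [0.0, -0.001, -1.0]]
contact_force: [-0.4, -0.9, -1.7]
finger_gap: 0.0524
grip_force: 36.8
```

Call:
apply_moves(
  plan=[
    [0,0,0,0,0,-0.014,0.045],
    [0,0,0,0,0,-0.014,0.045],
    [0,0,0,0,0,-0.014,0.045],
    [0,0,0,0,0,-0.012,0.045],
    [0,0,0,0,0,-0.006,0.045],
  ],
)

```text
time_s: 9.87
position: [0.4425, 0.1407, 0.0833]
tool_rot: [[-0.399, 0.917, 0.002], [0.917, 0.399, 0.0], [-0.0, 0.002, -1.0]]
contact_force: [0.3, 0.7, -0.7]
finger_gap: 0.0522
grip_force: 36.9
```

```bash
python3 plan.py .4574 .3036 .08 23.7 .045 .02
```

```text
t 9.87 p [442.5 140.7  83.3] yaw 23.49 zz [0.0021 0.0005] F [ 0.3  0.7 -0.7] gap 52.2 grip 36.9 j [ 13. -16. 102.  -0.  94. -10.]
[[0, 0, 0, 0.0143, 0.0079, 0.0003, 0.045], [0, 0, 0, 0.0144, 0.0078, 0.0004, 0.045], [0, 0, 0, 0.0143, 0.0079, 0.0003, 0.045], [0, 0, 0, 0.0144, 0.0078, 0.0004, 0.045], [0, 0, 0, 0.0143, 0.0079, 0.0003, 0.045]]
[[0, 0, 0, 0.0144, 0.0078, 0.0003, 0.045], [0, 0, 0, 0.0143, 0.0079, 0.0004, 0.045], [0, 0, 0, 0.0143, 0.0079, 0.0003, 0.045], [0, 0, 0, 0.0144, 0.0078, 0.0003, 0.045], [0, 0, 0, 0.0143, 0.0079, 0.0004, 0.045]]
```

Call:
apply_moves(
  plan=[
    [0,0,0,0.012,0.006,0,0.045],
    [0,0,0,0.014,0.008,0,0.045],
    [0,0,0,0.015,0.008,0,0.045],
    [0,0,0,0.016,0.009,0,0.045],
    [0,0,0,0.016,0.009,0,0.045],
  ],
)

```text
time_s: 10.28
position: [0.4492, 0.2241, 0.0808]
tool_rot: [[-0.398, 0.917, -0.001], [0.917, 0.398, -0.0], [0.0, -0.001, -1.0]]
contact_force: [0.4, 0.1, -2.1]
finger_gap: 0.0521
grip_force: 36.9
```

Call:
apply_moves(
  plan=[
    [0,0,0,0.016,0.009,0,0.045],
    [0,0,0,0.016,0.009,0,0.045],
    [0,0,0,0.015,0.008,0,0.045],
    [0,0,0,0.014,0.008,0,0.045],
    [0,0,0,0.0095,0.0045,0,0.045],
  ],
)

```text
time_s: 10.7
position: [0.4564, 0.3047, 0.0805]
tool_rot: [[-0.399, 0.917, -0.001], [0.917, 0.399, -0.0], [0.0, -0.001, -1.0]]
contact_force: [-0.3, -0.3, -1.3]
finger_gap: 0.0522
grip_force: 36.9
```

Call:
apply_moves(
  plan=[
    [0,0,0,0,0,0,0.045],
    [0,0,0,0,0,0,0.045],
    [0,0,0,0,0,0,0.045],
    [0,0,0,0,0,0,0.045],
    [0,0,0,0,0,0,0.045],
  ],
)

```text
time_s: 11.12
position: [0.4569, 0.3027, 0.0812]
tool_rot: [[-0.398, 0.918, 0.0], [0.918, 0.398, -0.0], [-0.0, 0.0, -1.0]]
contact_force: [0.2, -0.3, -0.4]
finger_gap: 0.0519
grip_force: 36.9
```

```bash
cat > ov.py <<'E'
from fit import *
import plan
def overlay(fn,boxes,items,sc):
    out=[]
    for n,(x0,y0,w,h) in boxes:
        im=cv2.resize(grab(n,2)[y0:y0+h,x0:x0+w].astype(np.uint8),None,fx=sc,fy=sc,interpolation=cv2.INTER_CUBIC)
        for P,col in items:
            q=((proj(n,P)-[x0,y0]+.5)*sc).astype(np.int32); cv2.polylines(im,[q],False,col,1)
        out.append(im)
    H=max(i.shape[0] for i in out); cv2.imwrite(fn,np.hstack([cv2.copyMakeBorder(i,0,H-len(i),0,2,0) for i in out]))
def at(P,x,y,z,yaw=0):
    c,s=np.cos(yaw),np.sin(yaw); return P@np.array([[c,s,0],[-s,c,0],[0,0,1]])+[x,y,z]
E
python3 - <<'E'
from ov import *
plan.st(); p=np.array(arm.observe()["position"])
C=circ(27,0); B=(.4574,.3038,0,np.radians(113.7))
overlay("pics/h1.png",[("top",(130,170,95,95)),("side",(150,170,95,120))],[(at(C,p[0],p[1],p[2]+.0385),(0,0,255)),(at(C,p[0],p[1],p[2]+.0485),(0,255,255)),(at(circ(29,30),*B),(0,255,0)),(at(circ(3.5,72,43),*B),(255,0,255)),(at(circ(3.5,72,-43),*B),(255,0,255)),(at(circ(34,57,0,0,-46,46),*B),(255,0,0)),(at(circ(34,57,0,0,134,226),*B),(255,0,0))],4)
E
```

```text
t 11.12 p [456.9 302.7  81.2] yaw 23.43 zz [ 0.0001 -0.0001] F [ 0.2 -0.3 -0.4] gap 51.9 grip 36.9 j [30. -2. 90. -0. 93.  7.]
```

View pics/h1.png

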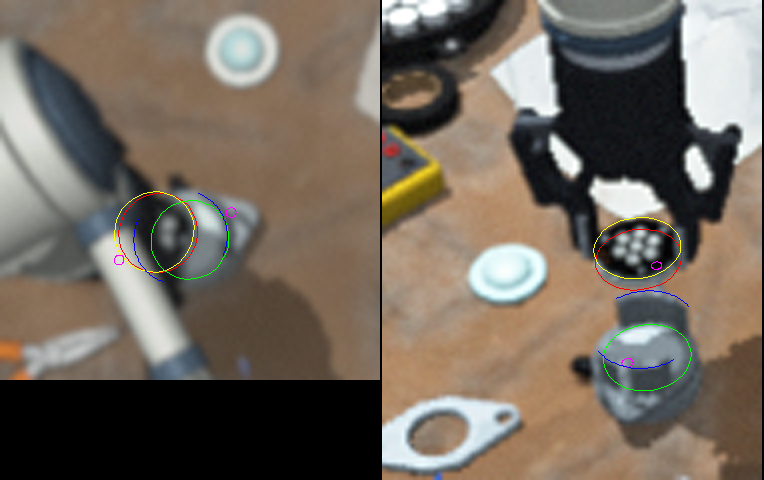

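The held module matches its predicted outline (about (638,250) in the side half) and the body overlay matches the cheeks and studs. I lower it onto the seat.

Call:
apply_moves(
  plan=[
    [0,0,0,0.0003,0.0003,0.012,0.045],
    [0,0,0,0.0002,0.0003,0.012,0.045],
    [0,0,0,0,0,0.012,0.045],
    [0,0,0,0,0,0.012,0.045],
    [0,0,0,0,0,0.01,0.045],
  ],
)

```text
time_s: 11.73
position: [0.4562, 0.3037, 0.0204]
tool_rot: [[-0.399, 0.917, -0.002], [0.917, 0.399, -0.001], [-0.0, -0.003, -1.0]]
contact_force: [0.4, 0.5, -1.0]
finger_gap: 0.0524
grip_force: 36.9
```

Call:
apply_moves(
  plan=[
    [0,0,0,0,0,0.005,0.045],
    [0,0,0,0,0,0.004,0.045],
    [0,0,0,0,0,0.004,0.045],
    [0,0,0,0,0,0.004,0.045],
    [0,0,0,0,0,0.004,0.045],
  ],
)

```text
time_s: 12.15
position: [0.4575, 0.3045, 0.0024]
tool_rot: [[-0.399, 0.917, 0.001], [0.917, 0.399, 0.001], [0.0, 0.001, -1.0]]
contact_force: [0.1, -0.6, -2.0]
finger_gap: 0.0521
grip_force: 36.9
```

Call:
apply_moves(
  plan=[
    [0,0,0,0,0,0.003,0.045],
    [0,0,0,0,0,0.002,0.045],
    [0,0,0,0,0,0.002,0.045],
    [0,0,0,0,0,0,0.045],
    [0,0,0,0,0,0,0.045],
  ],
)

```text
time_s: 12.57
position: [0.4571, 0.3042, -0.0049]
tool_rot: [[-0.399, 0.917, 0.0], [0.917, 0.399, 0.0], [0.0, 0.0, -1.0]]
contact_force: [1.3, 0.3, -0.5]
finger_gap: 0.0522
grip_force: 36.9
```

```bash
python3 plan.py
```

```text
t 12.57 p [457.1 304.2  -4.9] yaw 23.49 zz [0. 0.] F [ 1.3  0.3 -0.5] gap 52.2 grip 36.9 j [30.  1. 96.  0. 84.  7.]
```

Call:
apply_moves(
  plan=[
    [0,0,0,0,0,0.001,0.045],
    [0,0,0,0,0,0.001,0.045],
    [0,0,0,0,0,0.001,0.045],
    [0,0,0,0,0,0.0005,0.045],
    [0,0,0,0,0,0,0.045],
  ],
)

```text
time_s: 12.98
position: [0.4571, 0.3042, -0.0084]
tool_rot: [[-0.399, 0.917, 0.0], [0.917, 0.399, -0.0], [-0.0, 0.0, -1.0]]
contact_force: [0.1, -0.7, -1.4]
finger_gap: 0.0522
grip_force: 37.0
```

```bash
python3 plan.py
```

```text
t 12.98 p [457.1 304.2  -8.4] yaw 23.49 zz [ 0. -0.] F [ 0.1 -0.7 -1.4] gap 52.2 grip 37.0 j [30.  1. 96. -0. 83.  7.]
```

Call:
apply_moves(
  plan=[
    [0,0,0,0,0,0.0005,0.045],
    [0,0,0,0,0,0.0005,0.045],
    [0,0,0,0,0,0.0005,0.045],
    [0,0,0,0,0,0,0.045],
    [0,0,0,0,0,0,0.045],
  ],
)

```text
time_s: 13.4
position: [0.4572, 0.3043, -0.0085]
tool_rot: [[-0.399, 0.917, 0.0], [0.917, 0.399, 0.0], [-0.0, 0.001, -1.0]]
contact_force: [-5.0, -2.4, 8.1]
finger_gap: 0.0523
grip_force: 37.7
```

Call:
apply_moves(
  plan=[
    [0,0,0,0,0,0,0.058],
    [0,0,0,0,0,0,0.066],
    [0,0,0,0,0,0,0.075],
    [0,0,0,0,0,0,0.08],
    [0,0,0,0,0,0,0.08],
  ],
)

```text
time_s: 13.82
position: [0.4571, 0.3042, -0.0101]
tool_rot: [[-0.399, 0.917, -0.0], [0.917, 0.399, -0.0], [-0.0, -0.0, -1.0]]
contact_force: [-1.4, -0.1, -0.2]
finger_gap: 0.0798
grip_force: 0.0
```

Call:
apply_moves(
  plan=[
    [0,0,0,0,0,-0.004,0.08],
    [0,0,0,0,0,-0.012,0.08],
    [0,0,0,0,0,-0.02,0.08],
    [0,0,0,0,0,-0.03,0.08],
    [0,0,0,0,0,-0.03,0.08],
  ],
)

```text
time_s: 14.23
position: [0.4566, 0.3039, 0.0874]
tool_rot: [[-0.399, 0.917, -0.001], [0.917, 0.399, -0.001], [-0.0, -0.001, -1.0]]
contact_force: [0.6, 1.0, 0.2]
finger_gap: 0.0804
grip_force: 0.0
```

```bash
python3 plan.py .4619 -.1708 .1 23.7 .08 .03
```

```text
t 14.23 p [456.6 303.9  87.4] yaw 23.49 zz [-0.0011 -0.0006] F [0.6 1.  0.2] gap 80.4 grip 0.0 j [30. -2. 89. -0. 93.  7.]
[[0, 0, 0, -0.0219, -0.0092, -0.0006, 0.08], [0, 0, 0, -0.0219, -0.0092, -0.0006, 0.08], [0, 0, 0, -0.0218, -0.0093, -0.0006, 0.08], [0, 0, 0, -0.0219, -0.0092, -0.0007, 0.08], [0, 0, 0, -0.0219, -0.0092, -0.0006, 0.08]]
[[0, 0, 0, -0.0219, -0.0092, -0.0006, 0.08], [0, 0, 0, -0.0218, -0.0092, -0.0006, 0.08], [0, 0, 0, -0.0219, -0.0092, -0.0006, 0.08], [0, 0, 0, -0.0219, -0.0093, -0.0006, 0.08], [0, 0, 0, -0.0219, -0.0092, -0.0007, 0.08]]
[[0, 0, 0, -0.0218, -0.0092, -0.0006, 0.08], [0, 0, 0, -0.0219, -0.0092, -0.0006, 0.08], [0, 0, 0, -0.0219, -0.0092, -0.0006, 0.08], [0, 0, 0, -0.0219, -0.0093, -0.0006, 0.08], [0, 0, 0, -0.0218, -0.0092, -0.0006, 0.08]]
[[0, 0, 0, -0.0219, -0.0092, -0.0007, 0.08], [0, 0, 0, -0.0219, -0.0092, -0.0006, 0.08], [0, 0, 0, -0.0219, -0.0092, -0.0006, 0.08], [0, 0, 0, -0.0218, -0.0092, -0.0006, 0.08], [0, 0, 0, -0.0219, -0.0093, -0.0006, 0.08]]
```

Call:
apply_moves(
  plan=[
    [0,0,0,-0.022,-0.009,0,0.08],
    [0,0,0,-0.022,-0.009,0,0.08],
    [0,0,0,-0.022,-0.009,0,0.08],
    [0,0,0,-0.022,-0.009,0,0.08],
    [0,0,0,-0.022,-0.009,0,0.08],
  ],
)

```text
time_s: 14.65
position: [0.4599, 0.1845, 0.0876]
tool_rot: [[-0.399, 0.917, 0.002], [0.917, 0.399, 0.0], [-0.0, 0.002, -1.0]]
contact_force: [0.1, -0.2, 0.4]
finger_gap: 0.0798
grip_force: 0.0
```

Call:
apply_moves(
  plan=[
    [0,0,0,-0.022,-0.009,0,0.08],
    [0,0,0,-0.022,-0.009,0,0.08],
    [0,0,0,-0.022,-0.009,0,0.08],
    [0,0,0,-0.022,-0.009,0,0.08],
    [0,0,0,-0.022,-0.009,0,0.08],
  ],
)

```text
time_s: 15.07
position: [0.4624, 0.0655, 0.0875]
tool_rot: [[-0.399, 0.917, 0.002], [0.917, 0.399, 0.0], [-0.001, 0.002, -1.0]]
contact_force: [-0.0, -1.1, -0.4]
finger_gap: 0.0796
grip_force: 0.0
```

Call:
apply_moves(
  plan=[
    [0,0,0,-0.022,-0.009,0,0.08],
    [0,0,0,-0.022,-0.009,0,0.08],
    [0,0,0,-0.022,-0.009,0,0.08],
    [0,0,0,-0.022,-0.009,0,0.08],
    [0,0,0,-0.022,-0.009,0,0.08],
  ],
)

```text
time_s: 15.48
position: [0.465, -0.0534, 0.0876]
tool_rot: [[-0.399, 0.917, 0.002], [0.917, 0.399, -0.0], [-0.001, 0.001, -1.0]]
contact_force: [0.4, 0.4, 0.5]
finger_gap: 0.0801
grip_force: 0.0
```

Call:
apply_moves(
  plan=[
    [0,0,0,-0.022,-0.01,0,0.08],
    [0,0,0,-0.022,-0.01,0,0.08],
    [0,0,0,-0.022,-0.01,0,0.08],
    [0,0,0,-0.021,-0.01,0,0.08],
    [0,0,0,-0.018,-0.009,0,0.08],
  ],
)

```text
time_s: 15.9
position: [0.4618, -0.1697, 0.0875]
tool_rot: [[-0.398, 0.917, 0.001], [0.917, 0.398, -0.001], [-0.001, 0.001, -1.0]]
contact_force: [0.7, -0.2, -0.5]
finger_gap: 0.0799
grip_force: 0.0
```

Call:
apply_moves(
  plan=[
    [0,0,0,0,0,0,0.08],
    [0,0,0,0,0,0,0.08],
    [0,0,0,0,0,0,0.08],
    [0,0,0,0,0,0,0.08],
    [0,0,0,0,0,0,0.08],
  ],
)

```text
time_s: 16.32
position: [0.462, -0.1672, 0.0864]
tool_rot: [[-0.4, 0.917, 0.0], [0.917, 0.4, 0.0], [-0.0, 0.0, -1.0]]
contact_force: [0.6, -0.3, -0.2]
finger_gap: 0.0802
grip_force: 0.0
```

Run:
```python
from ov import *
B=(.4574,.3038,0,np.radians(113.7))
overlay("pics/h2.png",[("top",(130,180,95,80)),("side",(165,220,90,80))],[(at(circ(27,40),*B),(0,255,255)),(at(circ(29,30),*B),(0,255,0)),(at(circ(3.5,72,43),*B),(255,0,255)),(at(circ(3.5,72,-43),*B),(255,0,255)),(at(circ(29.5,57,0,0,-46,46),*B),(255,0,0)),(at(circ(29.5,57,0,0,134,226),*B),(255,0,0))],4.3)
plan.st(); plan.go(.4619,-.1708,.0,23.7,.08,.02)
```

```text
t 16.52 p [ 461.9 -167.6   86.1] yaw 23.54 zz [0.0001 0.    ] F [-0.5  0.1 -0.7] gap 79.9 grip 0.0 j [-24. -11.  97.   0.  94. -47.]
[[0, 0, -0.001, -0.0006, -0.0003, 0.0172, 0.08], [0, 0, -0.001, -0.0006, -0.0002, 0.0173, 0.08], [0, 0, -0.001, -0.0006, -0.0003, 0.0172, 0.08], [0, 0, -0.001, -0.0006, -0.0002, 0.0172, 0.08], [0, 0, -0.001, -0.0006, -0.0003, 0.0172, 0.08]]
```

View pics/h2.png

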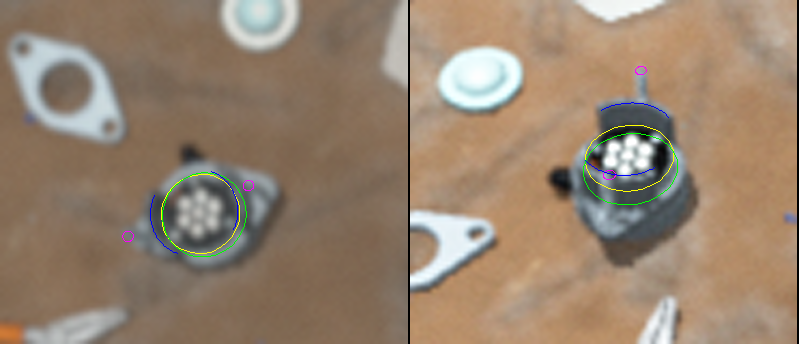

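The module sits centred: LEDs at (199,211) in the top half against a predicted (200,213), and inside the cheeks in the side half. Now I go down to the seal.

Call:
apply_moves(
  plan=[
    [0,0,0,-0.0006,-0.0003,0.017,0.08],
    [0,0,0,-0.0006,-0.0003,0.017,0.08],
    [0,0,0,-0.0006,-0.0003,0.017,0.08],
    [0,0,0,-0.0006,-0.0003,0.017,0.08],
    [0,0,0,-0.0006,0,0.017,0.08],
  ],
)

```text
time_s: 16.93
position: [0.4618, -0.1711, 0.0003]
tool_rot: [[-0.399, 0.917, 0.0], [0.917, 0.399, -0.0], [-0.0, 0.0, -1.0]]
contact_force: [-0.5, 0.2, -0.8]
finger_gap: 0.0799
grip_force: 0.0
```

Call:
apply_moves(
  plan=[
    [0,0,0,0,0,0.008,0.08],
    [0,0,0,0,0,0.008,0.08],
    [0,0,0,0,0,0.008,0.08],
    [0,0,0,0,0,0.006,0.08],
    [0,0,0,0,0,0.004,0.08],
  ],
)

```text
time_s: 17.35
position: [0.4619, -0.1712, -0.0332]
tool_rot: [[-0.399, 0.917, 0.0], [0.917, 0.399, -0.0], [-0.0, 0.0, -1.0]]
contact_force: [1.0, -0.2, -0.6]
finger_gap: 0.0802
grip_force: 0.0
```

Call:
apply_moves(
  plan=[
    [0,0,0,0,0,0,0.08],
    [0,0,0,0,0,0,0.08],
    [0,0,0,0,0,0,0.08],
    [0,0,0,0,0,0,0.08],
    [0,0,0,0,0,0,0.08],
  ],
)

```text
time_s: 17.77
position: [0.4622, -0.1715, -0.0324]
tool_rot: [[-0.399, 0.917, 0.001], [0.917, 0.399, -0.0], [-0.001, 0.001, -1.0]]
contact_force: [0.2, 0.2, -0.2]
finger_gap: 0.08
grip_force: 0.0
```

```bash
python3 plan.py .4619 -.1708 -.0395 23.7 .08 .02
```

```text
t 17.77 p [ 462.2 -171.5  -32.4] yaw 23.49 zz [ 0.0009 -0.0004] F [ 0.2  0.2 -0.2] gap 80.0 grip 0.0 j [-24.  -7. 106.   0.  81. -48.]
[[0, 0, -0.001, 0.0001, 0, 0.0014, 0.08], [0, 0, -0.001, 0.0002, 0, 0.0015, 0.08], [0, 0, -0.001, 0.0001, 0, 0.0014, 0.08], [0, 0, -0.001, 0.0002, 0, 0.0014, 0.08], [0, 0, -0.001, 0.0001, 0, 0.0014, 0.08]]
```

Call:
apply_moves(
  plan=[
    [0,0,0,0.0006,0,0.0015,0.075],
    [0,0,0,0,0,0.0015,0.07],
    [0,0,0,0,0,0.0015,0.07],
    [0,0,0,0,0,0.0015,0.07],
    [0,0,0,0,0,0,0.065],
  ],
  newtons=25,
)

```text
time_s: 18.18
position: [0.4613, -0.1706, -0.0394]
tool_rot: [[-0.399, 0.917, -0.001], [0.917, 0.399, 0.0], [0.001, -0.001, -1.0]]
contact_force: [-0.4, -1.0, 0.8]
finger_gap: 0.065
grip_force: 0.0
```

Call:
apply_moves(
  plan=[
    [0,0,0,0,0,0,0.045],
    [0,0,0,0,0,0,0.045],
    [0,0,0,0,0,0,0.045],
    [0,0,0,0,0,0,0.045],
    [0,0,0,0,0,0,0.045],
  ],
)

```text
time_s: 18.6
position: [0.4617, -0.1708, -0.0388]
tool_rot: [[-0.399, 0.917, 0.0], [0.917, 0.399, -0.0], [-0.0, 0.0, -1.0]]
contact_force: [-0.5, 0.9, -0.5]
finger_gap: 0.0526
grip_force: 26.3
```

Call:
apply_moves(
  plan=[
    [0,0,0,0,0,0,0.045],
    [0,0,0,0,0,0,0.045],
    [0,0,0,0,0,0,0.045],
    [0,0,0,0,0,0,0.045],
    [0,0,0,0,0,0,0.045],
  ],
)

```text
time_s: 19.02
position: [0.4617, -0.1708, -0.0388]
tool_rot: [[-0.399, 0.917, 0.0], [0.917, 0.399, -0.0], [-0.0, 0.0, -1.0]]
contact_force: [0.6, -0.2, 1.3]
finger_gap: 0.0524
grip_force: 26.3
```

```bash
python3 plan.py
```

```text
t 19.02 p [ 461.7 -170.8  -38.8] yaw 23.49 zz [ 0.0002 -0.0001] F [ 0.6 -0.2  1.3] gap 52.4 grip 26.3 j [-24.  -7. 106.   0.  80. -48.]
```

Gripped. I lift 125 mm and compute the carry.

Call:
apply_moves(
  plan=[
    [0,0,0,0,0,-0.006,0.045],
    [0,0,0,0,0,-0.012,0.045],
    [0,0,0,0,0,-0.015,0.045],
    [0,0,0,0,0,-0.015,0.045],
    [0,0,0,0,0,-0.015,0.045],
  ],
)

```text
time_s: 19.43
position: [0.4617, -0.1708, 0.0258]
tool_rot: [[-0.399, 0.917, 0.001], [0.917, 0.399, -0.0], [-0.0, 0.0, -1.0]]
contact_force: [0.1, -0.0, -0.5]
finger_gap: 0.0525
grip_force: 26.3
```

Call:
apply_moves(
  plan=[
    [0,0,0,0,0,-0.015,0.045],
    [0,0,0,0,0,-0.015,0.045],
    [0,0,0,0,0,-0.014,0.045],
    [0,0,0,0,0,-0.012,0.045],
    [0,0,0,0,0,-0.006,0.045],
  ],
)

```text
time_s: 19.85
position: [0.4624, -0.1711, 0.0889]
tool_rot: [[-0.399, 0.917, 0.003], [0.917, 0.399, -0.001], [-0.002, 0.002, -1.0]]
contact_force: [0.3, -0.0, -0.4]
finger_gap: 0.0527
grip_force: 26.3
```

```bash
python3 plan.py .4571 .3036 .086 23.5 .045 .03
```

```text
t 19.85 p [ 462.4 -171.1   88.9] yaw 23.49 zz [ 0.0031 -0.0014] F [ 0.3 -0.  -0.4] gap 52.7 grip 26.3 j [-24. -11.  97.   0.  94. -48.]
[[0, 0, 0, 0.0219, 0.0092, 0.0001, 0.045], [0, 0, 0, 0.0218, 0.0092, 0.0001, 0.045], [0, 0, 0, 0.0219, 0.0093, 0.0001, 0.045], [0, 0, 0, 0.0219, 0.0092, 0.0002, 0.045], [0, 0, 0, 0.0219, 0.0092, 0.0001, 0.045]]
[[0, 0, 0, 0.0218, 0.0092, 0.0001, 0.045], [0, 0, 0, 0.0219, 0.0092, 0.0001, 0.045], [0, 0, 0, 0.0219, 0.0092, 0.0001, 0.045], [0, 0, 0, 0.0219, 0.0093, 0.0001, 0.045], [0, 0, 0, 0.0218, 0.0092, 0.0001, 0.045]]
[[0, 0, 0, 0.0219, 0.0092, 0.0002, 0.045], [0, 0, 0, 0.0219, 0.0092, 0.0001, 0.045], [0, 0, 0, 0.0219, 0.0092, 0.0001, 0.045], [0, 0, 0, 0.0218, 0.0092, 0.0001, 0.045], [0, 0, 0, 0.0219, 0.0093, 0.0001, 0.045]]
[[0, 0, 0, 0.0219, 0.0092, 0.0001, 0.045], [0, 0, 0, 0.0219, 0.0092, 0.0001, 0.045], [0, 0, 0, 0.0218, 0.0092, 0.0002, 0.045], [0, 0, 0, 0.0219, 0.0092, 0.0001, 0.045], [0, 0, 0, 0.0219, 0.0092, 0.0001, 0.045]]
```

Call:
apply_moves(
  plan=[
    [0,0,0,0.018,0.007,0,0.045],
    [0,0,0,0.022,0.009,0,0.045],
    [0,0,0,0.023,0.01,0,0.045],
    [0,0,0,0.023,0.01,0,0.045],
    [0,0,0,0.023,0.01,0,0.045],
  ],
)

```text
time_s: 20.27
position: [0.46, -0.0514, 0.0861]
tool_rot: [[-0.398, 0.917, -0.0], [0.917, 0.398, 0.0], [0.0, -0.0, -1.0]]
contact_force: [0.6, -0.0, -0.7]
finger_gap: 0.0524
grip_force: 26.3
```

Call:
apply_moves(
  plan=[
    [0,0,0,0.023,0.01,0,0.045],
    [0,0,0,0.023,0.01,0,0.045],
    [0,0,0,0.023,0.01,0,0.045],
    [0,0,0,0.023,0.01,0,0.045],
    [0,0,0,0.023,0.01,0,0.045],
  ],
)

```text
time_s: 20.68
position: [0.46, 0.0742, 0.0861]
tool_rot: [[-0.399, 0.917, -0.0], [0.917, 0.399, -0.0], [0.0, -0.0, -1.0]]
contact_force: [0.6, 0.1, -0.9]
finger_gap: 0.0522
grip_force: 26.3
```

Call:
apply_moves(
  plan=[
    [0,0,0,0.023,0.009,0,0.045],
    [0,0,0,0.023,0.009,0,0.045],
    [0,0,0,0.023,0.009,0,0.045],
    [0,0,0,0.023,0.009,0,0.045],
    [0,0,0,0.023,0.009,0,0.045],
  ],
)

```text
time_s: 21.1
position: [0.4554, 0.1975, 0.0861]
tool_rot: [[-0.399, 0.917, -0.0], [0.917, 0.399, -0.0], [0.0, -0.0, -1.0]]
contact_force: [0.5, -0.1, 0.2]
finger_gap: 0.0528
grip_force: 26.3
```

Call:
apply_moves(
  plan=[
    [0,0,0,0.022,0.009,0,0.045],
    [0,0,0,0.022,0.009,0,0.045],
    [0,0,0,0.022,0.009,0,0.045],
    [0,0,0,0.019,0.008,0,0.045],
    [0,0,0,0.012,0.006,0,0.045],
  ],
)

```text
time_s: 21.52
position: [0.4541, 0.3035, 0.0859]
tool_rot: [[-0.4, 0.917, -0.001], [0.917, 0.4, 0.0], [0.0, -0.001, -1.0]]
contact_force: [0.4, -0.9, 0.4]
finger_gap: 0.0527
grip_force: 26.3
```

Call:
apply_moves(
  plan=[
    [0,0,0,0,0,0,0.045],
    [0,0,0,0,0,0,0.045],
    [0,0,0,0,0,0,0.045],
    [0,0,0,0,0,0,0.045],
    [0,0,0,0,0,0,0.045],
  ],
)

```text
time_s: 21.93
position: [0.455, 0.3007, 0.0862]
tool_rot: [[-0.397, 0.918, 0.0], [0.918, 0.397, -0.0], [-0.0, 0.0, -1.0]]
contact_force: [0.3, -0.1, 0.1]
finger_gap: 0.0524
grip_force: 26.3
```

```bash
python3 plan.py .4573 .3038 .026 23.5 .045 .03
```

```text
t 21.93 p [455.  300.7  86.2] yaw 23.42 zz [ 0.0002 -0.0001] F [ 0.3 -0.1  0.1] gap 52.4 grip 26.3 j [30. -3. 90. -0. 93.  6.]
[[0, 0, 0, 0.0004, 0.0007, 0.012, 0.045], [0, 0, 0, 0.0004, 0.0006, 0.0121, 0.045], [0, 0, 0, 0.0004, 0.0007, 0.012, 0.045], [0, 0, 0, 0.0003, 0.0007, 0.0121, 0.045], [0, 0, 0, 0.0004, 0.0006, 0.012, 0.045]]
```

Call:
apply_moves(
  plan=[
    [0,0,0,0.0002,0.0008,0.012,0.045],
    [0,0,0,0.0003,0.0008,0.012,0.045],
    [0,0,0,0.0003,0.0008,0.012,0.045],
    [0,0,0,0.0003,0.0008,0.012,0.045],
    [0,0,0,0,0,0.01,0.045],
  ],
)

```text
time_s: 22.35
position: [0.4565, 0.3035, 0.0254]
tool_rot: [[-0.399, 0.917, -0.002], [0.917, 0.399, -0.001], [-0.0, -0.003, -1.0]]
contact_force: [0.0, 0.3, 0.2]
finger_gap: 0.0522
grip_force: 26.3
```

Call:
apply_moves(
  plan=[
    [0,0,0,0,0,0,0.045],
    [0,0,0,0,0,0,0.045],
    [0,0,0,0,0,0,0.045],
    [0,0,0,0,0,0,0.045],
    [0,0,0,0,0,0,0.045],
  ],
)

```text
time_s: 22.77
position: [0.4578, 0.3043, 0.0291]
tool_rot: [[-0.399, 0.917, 0.001], [0.917, 0.399, 0.001], [0.0, 0.002, -1.0]]
contact_force: [-0.3, 0.4, -1.2]
finger_gap: 0.0527
grip_force: 26.3
```

```bash
python3 plan.py .4573 .3038 .026 23.5 .045 .03
```

```text
t 22.77 p [457.8 304.3  29.1] yaw 23.49 zz [0.0015 0.0009] F [-0.3  0.4 -1.2] gap 52.7 grip 26.3 j [30. -1. 94.  0. 87.  7.]
[[0, 0, 0, -0.0001, -0.0001, 0.0006, 0.045], [0, 0, 0, 0, -0.0001, 0.0006, 0.045], [0, 0, 0, -0.0001, -0.0002, 0.0007, 0.045], [0, 0, 0, 0, -0.0001, 0.0006, 0.045], [0, 0, 0, -0.0001, -0.0001, 0.0006, 0.045]]
```

Call:
apply_moves(
  plan=[
    [0,0,0,0,0,0.006,0.045],
    [0,0,0,0,0,0.006,0.045],
    [0,0,0,0,0,0.005,0.045],
    [0,0,0,0,0,0.004,0.045],
    [0,0,0,0,0,0.003,0.045],
  ],
)

```text
time_s: 23.18
position: [0.4568, 0.3037, 0.0029]
tool_rot: [[-0.399, 0.917, -0.001], [0.917, 0.399, -0.001], [-0.0, -0.001, -1.0]]
contact_force: [0.8, -0.8, -0.6]
finger_gap: 0.0528
grip_force: 26.3
```

Call:
apply_moves(
  plan=[
    [0,0,0,0,0,0.001,0.045],
    [0,0,0,0,0,0.001,0.045],
    [0,0,0,0,0,0,0.045],
    [0,0,0,0,0,0,0.045],
    [0,0,0,0,0,0,0.045],
  ],
)

```text
time_s: 23.6
position: [0.4574, 0.3041, 0.0024]
tool_rot: [[-0.399, 0.917, 0.001], [0.917, 0.399, 0.0], [0.0, 0.001, -1.0]]
contact_force: [0.5, 0.6, -0.2]
finger_gap: 0.0529
grip_force: 26.3
```

```bash
python3 plan.py
```

```text
t 23.6 p [457.4 304.1   2.4] yaw 23.49 zz [0.0005 0.0003] F [ 0.5  0.6 -0.2] gap 52.9 grip 26.3 j [30.  0. 95. -0. 85.  7.]
```

Call:
apply_moves(
  plan=[
    [0,0,0,0,0,0.0005,0.045],
    [0,0,0,0,0,0.0005,0.045],
    [0,0,0,0,0,0.0005,0.045],
    [0,0,0,0,0,0,0.045],
    [0,0,0,0,0,0,0.045],
  ],
)

```text
time_s: 24.02
position: [0.4574, 0.304, 0.0011]
tool_rot: [[-0.399, 0.917, 0.0], [0.917, 0.399, 0.0], [0.0, 0.001, -1.0]]
contact_force: [-1.8, 0.4, 4.2]
finger_gap: 0.0525
grip_force: 26.7
```

Call:
apply_moves(
  plan=[
    [0,0,0,0,0,0,0.056],
    [0,0,0,0,0,0,0.06],
    [0,0,0,0,0,0,0.07],
    [0,0,0,0,0,0,0.08],
    [0,0,0,0,0,0,0.08],
  ],
)

```text
time_s: 24.43
position: [0.4571, 0.3039, 0.0003]
tool_rot: [[-0.399, 0.917, -0.0], [0.917, 0.399, -0.0], [-0.0, -0.0, -1.0]]
contact_force: [-0.2, -0.4, -0.4]
finger_gap: 0.08
grip_force: 0.0
```

Call:
apply_moves(
  plan=[
    [0,0,0,0,0,-0.004,0.08],
    [0,0,0,0,0,-0.012,0.08],
    [0,0,0,0,0,-0.02,0.08],
    [0,0,0,0,0,-0.025,0.08],
    [0,0,0,0,0,-0.025,0.08],
  ],
)

```text
time_s: 24.85
position: [0.457, 0.3038, 0.0882]
tool_rot: [[-0.399, 0.917, -0.0], [0.917, 0.399, -0.0], [-0.0, -0.0, -1.0]]
contact_force: [0.5, 0.5, -0.2]
finger_gap: 0.0802
grip_force: 0.0
```

```bash
python3 plan.py .6056 .2762 .086 23.5 .08 .03
```

```text
t 24.85 p [457.  303.8  88.2] yaw 23.49 zz [-0.0002 -0.0001] F [ 0.5  0.5 -0.2] gap 80.2 grip 0.0 j [30. -2. 89. -0. 93.  7.]
[[0, 0, 0, -0.0085, 0.0125, 0.0002, 0.08], [0, 0, 0, -0.0084, 0.0126, 0.0002, 0.08], [0, 0, 0, -0.0085, 0.0125, 0.0003, 0.08], [0, 0, 0, -0.0084, 0.0125, 0.0002, 0.08], [0, 0, 0, -0.0085, 0.0125, 0.0002, 0.08]]
[[0, 0, 0, -0.0084, 0.0126, 0.0002, 0.08], [0, 0, 0, -0.0085, 0.0125, 0.0003, 0.08], [0, 0, 0, -0.0084, 0.0125, 0.0002, 0.08], [0, 0, 0, -0.0085, 0.0126, 0.0002, 0.08], [0, 0, 0, -0.0085, 0.0125, 0.0002, 0.08]]
```

Call:
apply_moves(
  plan=[
    [0,0,0,-0.008,0.012,0,0.08],
    [0,0,0,-0.009,0.013,0,0.08],
    [0,0,0,-0.009,0.013,0,0.08],
    [0,0,0,-0.009,0.013,0,0.08],
    [0,0,0,-0.009,0.013,0,0.08],
  ],
)

```text
time_s: 25.27
position: [0.5345, 0.2891, 0.0881]
tool_rot: [[-0.399, 0.917, 0.001], [0.917, 0.399, 0.001], [0.0, 0.002, -1.0]]
contact_force: [0.1, 0.1, 0.0]
finger_gap: 0.0799
grip_force: 0.0
```

Call:
apply_moves(
  plan=[
    [0,0,0,-0.009,0.013,0,0.08],
    [0,0,0,-0.009,0.013,0,0.08],
    [0,0,0,-0.009,0.013,0,0.08],
    [0,0,0,-0.008,0.012,0,0.08],
    [0,0,0,-0.0055,0.0102,0,0.08],
  ],
)

```text
time_s: 25.68
position: [0.607, 0.2759, 0.0878]
tool_rot: [[-0.398, 0.917, 0.001], [0.917, 0.398, 0.0], [-0.0, 0.001, -1.0]]
contact_force: [-0.5, 0.2, -0.7]
finger_gap: 0.08
grip_force: 0.0
```

Call:
apply_moves(
  plan=[
    [0,0,0,0,0,0.01,0.08],
    [0,0,0,0,0,0.01,0.08],
    [0,0,0,0,0,0.01,0.08],
    [0,0,0,0,0,0.01,0.08],
    [0,0,0,0,0,0.01,0.08],
  ],
)

```text
time_s: 26.1
position: [0.6046, 0.2765, 0.035]
tool_rot: [[-0.399, 0.917, -0.001], [0.917, 0.399, -0.0], [0.0, -0.001, -1.0]]
contact_force: [0.6, -0.2, 0.2]
finger_gap: 0.0798
grip_force: 0.0
```

Call:
apply_moves(
  plan=[
    [0,0,0,0,0,0,0.08],
    [0,0,0,0,0,0,0.08],
    [0,0,0,0,0,0,0.08],
    [0,0,0,0,0,0,0.08],
    [0,0,0,0,0,0,0.08],
  ],
)

```text
time_s: 26.52
position: [0.6062, 0.2766, 0.0377]
tool_rot: [[-0.399, 0.917, 0.002], [0.917, 0.399, 0.001], [-0.0, 0.002, -1.0]]
contact_force: [0.8, -0.3, -0.1]
finger_gap: 0.08
grip_force: 0.0
```

```bash
python3 plan.py .6056 .2762 -.03 23.5 .08 .015
```

```text
t 26.52 p [606.2 276.6  37.7] yaw 23.49 zz [0.0016 0.0006] F [ 0.8 -0.3 -0.1] gap 80.0 grip 0.0 j [22. 17. 74.  0. 90. -2.]
[[0, 0, 0, 0, -0.0002, 0.0135, 0.08], [0, 0, 0, 0, -0.0001, 0.0136, 0.08], [0, 0, 0, -0.0001, -0.0002, 0.0135, 0.08], [0, 0, 0, 0, -0.0002, 0.0135, 0.08], [0, 0, 0, 0, -0.0001, 0.0136, 0.08]]
```

Call:
apply_moves(
  plan=[
    [0,0,0,0,0,0.014,0.08],
    [0,0,0,0,0,0.014,0.08],
    [0,0,0,0,0,0.014,0.08],
    [0,0,0,0,0,0.014,0.08],
    [0,0,0,0,0,0.01,0.08],
  ],
)

```text
time_s: 26.93
position: [0.6042, 0.2757, -0.0332]
tool_rot: [[-0.399, 0.917, -0.004], [0.917, 0.399, -0.002], [0.0, -0.004, -1.0]]
contact_force: [-0.2, -0.0, -1.2]
finger_gap: 0.08
grip_force: 0.0
```

Call:
apply_moves(
  plan=[
    [0,0,0,0,0,0.002,0.08],
    [0,0,0,0,0,0,0.08],
    [0,0,0,0,0,0,0.08],
    [0,0,0,0,0,0,0.08],
    [0,0,0,0,0,0,0.08],
  ],
)

```text
time_s: 27.35
position: [0.6065, 0.2767, -0.0301]
tool_rot: [[-0.399, 0.917, 0.002], [0.917, 0.399, 0.001], [-0.0, 0.002, -1.0]]
contact_force: [-0.4, -0.2, -0.5]
finger_gap: 0.0797
grip_force: 0.0
```

```bash
python3 plan.py .6056 .2762 -.039 23.5 .08 .015
```

```text
t 27.35 p [606.5 276.7 -30.1] yaw 23.49 zz [0.002  0.0008] F [-0.4 -0.2 -0.5] gap 79.7 grip 0.0 j [22. 19. 78. -0. 83. -2.]
[[0, 0, 0, 0, -0.0002, 0.0018, 0.08], [0, 0, 0, 0, -0.0002, 0.0018, 0.08], [0, 0, 0, 0, -0.0002, 0.0018, 0.08], [0, 0, 0, 0, -0.0002, 0.0017, 0.08], [0, 0, 0, 0, -0.0002, 0.0018, 0.08]]
```

Call:
apply_moves(
  plan=[
    [0,0,0,0,-0.0002,0.002,0.075],
    [0,0,0,0,-0.0002,0.002,0.07],
    [0,0,0,0,0,0.002,0.07],
    [0,0,0,0,0,0.0015,0.068],
    [0,0,0,0,0,0,0.065],
  ],
  newtons=22,
)

```text
time_s: 27.77
position: [0.605, 0.276, -0.0397]
tool_rot: [[-0.399, 0.917, -0.001], [0.917, 0.399, -0.0], [0.0, -0.001, -1.0]]
contact_force: [0.5, -0.9, -0.0]
finger_gap: 0.065
grip_force: 0.0
```

Call:
apply_moves(
  plan=[
    [0,0,0,0,0,0,0.06],
    [0,0,0,0,0,0,0.055],
    [0,0,0,0,0,0,0.05],
    [0,0,0,0,0,0,0.045],
    [0,0,0,0,0,0,0.045],
  ],
)

```text
time_s: 28.18
position: [0.6056, 0.2763, -0.0386]
tool_rot: [[-0.399, 0.917, 0.001], [0.917, 0.399, 0.0], [-0.0, 0.001, -1.0]]
contact_force: [0.4, -0.6, 1.5]
finger_gap: 0.0528
grip_force: 23.4
```

Call:
apply_moves(
  plan=[
    [0,0,0,0,0,0,0.045],
    [0,0,0,0,0,0,0.045],
    [0,0,0,0,0,0,0.045],
    [0,0,0,0,0,0,0.045],
    [0,0,0,0,0,0,0.045],
  ],
)

```text
time_s: 28.6
position: [0.6056, 0.2763, -0.0386]
tool_rot: [[-0.399, 0.917, 0.0], [0.917, 0.399, 0.0], [0.0, 0.001, -1.0]]
contact_force: [-0.6, -0.4, 3.0]
finger_gap: 0.0527
grip_force: 23.5
```

```bash
python3 plan.py
```

```text
t 28.6 p [605.6 276.3 -38.6] yaw 23.49 zz [0.0005 0.0002] F [-0.6 -0.4  3. ] gap 52.7 grip 23.5 j [22. 19. 78.  0. 82. -2.]
```

Call:
apply_moves(
  plan=[
    [0,0,0,0,0,-0.005,0.045],
    [0,0,0,0,0,-0.01,0.045],
    [0,0,0,0,0,-0.015,0.045],
    [0,0,0,0,0,-0.015,0.045],
    [0,0,0,0,0,-0.015,0.045],
  ],
)

```text
time_s: 29.02
position: [0.6051, 0.2761, 0.022]
tool_rot: [[-0.399, 0.917, -0.001], [0.917, 0.399, -0.0], [0.0, -0.001, -1.0]]
contact_force: [0.6, 0.2, -0.4]
finger_gap: 0.0524
grip_force: 23.3
```

Call:
apply_moves(
  plan=[
    [0,0,0,0,0,-0.015,0.045],
    [0,0,0,0,0,-0.015,0.045],
    [0,0,0,0,0,-0.015,0.045],
    [0,0,0,0,0,-0.012,0.045],
    [0,0,0,0,0,-0.008,0.045],
  ],
)

```text
time_s: 29.43
position: [0.6059, 0.2764, 0.0884]
tool_rot: [[-0.399, 0.917, 0.002], [0.917, 0.399, 0.001], [-0.0, 0.002, -1.0]]
contact_force: [0.9, -0.3, -0.8]
finger_gap: 0.0527
grip_force: 23.3
```

Call:
apply_moves(
  plan=[
    [0,0,0,0.004,-0.006,0,0.045],
    [0,0,0,0.008,-0.012,0,0.045],
    [0,0,0,0.01,-0.015,0,0.045],
    [0,0,0,0.01,-0.015,0,0.045],
    [0,0,0,0.01,-0.015,0,0.045],
  ],
)

```text
time_s: 29.85
position: [0.5291, 0.2895, 0.0846]
tool_rot: [[-0.398, 0.917, -0.002], [0.917, 0.398, -0.001], [0.0, -0.002, -1.0]]
contact_force: [-0.2, 0.3, -1.2]
finger_gap: 0.0528
grip_force: 23.4
```

Call:
apply_moves(
  plan=[
    [0,0,0,0.01,-0.015,0,0.045],
    [0,0,0,0.01,-0.015,0,0.045],
    [0,0,0,0.01,-0.015,0,0.045],
    [0,0,0,0.008,-0.011,0,0.045],
    [0,0,0,0.0045,-0.006,0,0.045],
  ],
)

```text
time_s: 30.27
position: [0.4548, 0.304, 0.0851]
tool_rot: [[-0.4, 0.917, -0.002], [0.917, 0.4, -0.001], [0.0, -0.002, -1.0]]
contact_force: [-0.5, 0.4, -2.2]
finger_gap: 0.0524
grip_force: 23.4
```

Call:
apply_moves(
  plan=[
    [0,0,0,0,0,0,0.045],
    [0,0,0,0,0,0,0.045],
    [0,0,0,0,0,0,0.045],
    [0,0,0,0,0,0,0.045],
    [0,0,0,0,0,0,0.045],
  ],
)

```text
time_s: 30.68
position: [0.4576, 0.3036, 0.0859]
tool_rot: [[-0.398, 0.917, -0.0], [0.917, 0.398, -0.0], [-0.0, -0.0, -1.0]]
contact_force: [-0.5, -0.9, -0.6]
finger_gap: 0.0524
grip_force: 23.4
```

Run:
```python
from ov import *
B=(.4574,.3038,0,np.radians(113.7)); plan.st(); p=np.array(arm.observe()["position"])
overlay("pics/h3.png",[("top",(140,185,80,80)),("side",(165,180,90,120))],[(at(circ(27,50),*B),(0,255,255)),(at(circ(20,50),*B),(0,255,255)),(at(circ(27,0),p[0],p[1],p[2]+.0386),(0,0,255)),(at(circ(27,8),p[0],p[1],p[2]+.0386),(0,0,255))],4.5)
```

```text
t 30.68 p [457.6 303.6  85.9] yaw 23.45 zz [-0.0002 -0.0002] F [-0.5 -0.9 -0.6] gap 52.4 grip 23.4 j [30. -2. 89. -0. 93.  7.]
```

View pics/h3.png

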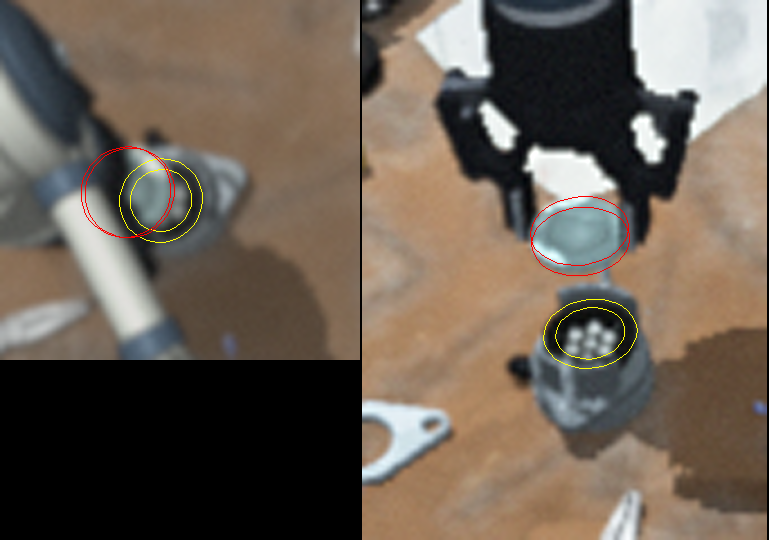

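The seal sits level around the LEDs, on the predicted ring at (590,333). The lens hangs level where predicted. I lower it gently.

Call:
apply_moves(
  plan=[
    [0,0,0,0,0,0.008,0.045],
    [0,0,0,0,0,0.012,0.045],
    [0,0,0,0,0,0.012,0.045],
    [0,0,0,0,0,0.012,0.045],
    [0,0,0,0,0,0.008,0.045],
  ],
)

```text
time_s: 31.3
position: [0.4559, 0.3032, 0.031]
tool_rot: [[-0.399, 0.917, -0.003], [0.917, 0.399, -0.002], [-0.0, -0.003, -1.0]]
contact_force: [-0.3, -0.5, -1.2]
finger_gap: 0.0526
grip_force: 23.4
```

Call:
apply_moves(
  plan=[
    [0,0,0,0,0,0.005,0.045],
    [0,0,0,0,0,0.004,0.045],
    [0,0,0,0,0,0.003,0.045],
    [0,0,0,0,0,0.003,0.045],
    [0,0,0,0,0,0.002,0.045],
  ],
)

```text
time_s: 31.72
position: [0.4572, 0.304, 0.0172]
tool_rot: [[-0.399, 0.917, 0.001], [0.917, 0.399, 0.0], [0.0, 0.001, -1.0]]
contact_force: [-0.4, 0.1, -0.3]
finger_gap: 0.0528
grip_force: 23.4
```

Call:
apply_moves(
  plan=[
    [0,0,0,0,0,0.001,0.045],
    [0,0,0,0,0,0.001,0.045],
    [0,0,0,0,0,0,0.045],
    [0,0,0,0,0,0,0.045],
    [0,0,0,0,0,0,0.045],
  ],
)

```text
time_s: 32.13
position: [0.4572, 0.3039, 0.0153]
tool_rot: [[-0.399, 0.917, 0.0], [0.917, 0.399, 0.0], [0.0, 0.0, -1.0]]
contact_force: [0.8, -0.5, -0.9]
finger_gap: 0.052
grip_force: 23.4
```

```bash
python3 plan.py
```

```text
t 32.13 p [457.2 303.9  15.3] yaw 23.49 zz [0.0004 0.0002] F [ 0.8 -0.5 -0.9] gap 52.0 grip 23.4 j [30. -0. 94. -0. 86.  7.]
```

Call:
apply_moves(
  plan=[
    [0,0,0,0,0,0.0008,0.045],
    [0,0,0,0,0,0.0008,0.045],
    [0,0,0,0,0,0.0008,0.045],
    [0,0,0,0,0,0.0006,0.045],
    [0,0,0,0,0,0,0.045],
  ],
)

```text
time_s: 32.55
position: [0.4569, 0.3038, 0.0118]
tool_rot: [[-0.399, 0.917, -0.0], [0.917, 0.399, -0.0], [-0.0, -0.0, -1.0]]
contact_force: [0.2, -0.4, -0.9]
finger_gap: 0.0524
grip_force: 23.4
```

Call:
apply_moves(
  plan=[
    [0,0,0,0,0,0.0002,0.045],
    [0,0,0,0,0,0.0002,0.045],
    [0,0,0,0,0,0.0002,0.045],
    [0,0,0,0,0,0,0.045],
    [0,0,0,0,0,0,0.045],
  ],
)

```text
time_s: 32.97
position: [0.4571, 0.3039, 0.0115]
tool_rot: [[-0.399, 0.917, 0.0], [0.917, 0.399, 0.0], [-0.0, 0.0, -1.0]]
contact_force: [-0.5, 0.4, -0.9]
finger_gap: 0.0525
grip_force: 23.4
```

```bash
python3 plan.py
```

```text
t 32.97 p [457.1 303.9  11.5] yaw 23.49 zz [0.0001 0.    ] F [-0.5  0.4 -0.9] gap 52.5 grip 23.4 j [30. -0. 95. -0. 85.  7.]
```

Call:
apply_moves(
  plan=[
    [0,0,0,0,0,0.0002,0.045],
    [0,0,0,0,0,0.0002,0.045],
    [0,0,0,0,0,0,0.045],
    [0,0,0,0,0,0,0.045],
    [0,0,0,0,0,0,0.045],
  ],
)

```text
time_s: 33.38
position: [0.4571, 0.3039, 0.0114]
tool_rot: [[-0.399, 0.917, 0.0], [0.917, 0.399, 0.0], [0.0, 0.0, -1.0]]
contact_force: [-1.4, -0.7, 1.7]
finger_gap: 0.0524
grip_force: 23.6
```

```bash
python3 plan.py
```

```text
t 33.38 p [457.1 303.9  11.4] yaw 23.49 zz [0.0003 0.0002] F [-1.4 -0.7  1.7] gap 52.4 grip 23.6 j [30. -0. 95.  0. 85.  7.]
```

Call:
apply_moves(
  plan=[
    [0,0,0,0,0,0,0.054],
    [0,0,0,0,0,0,0.056],
    [0,0,0,0,0,0,0.065],
    [0,0,0,0,0,0,0.078],
    [0,0,0,0,0,0,0.082],
  ],
)

```text
time_s: 33.8
position: [0.4571, 0.3039, 0.011]
tool_rot: [[-0.399, 0.917, 0.0], [0.917, 0.399, 0.0], [0.0, 0.0, -1.0]]
contact_force: [0.1, -0.3, -0.4]
finger_gap: 0.0823
grip_force: 0.0
```

Call:
apply_moves(
  plan=[
    [0,0,0,0,0,-0.003,0.082],
    [0,0,0,0,0,-0.01,0.082],
    [0,0,0,0,0,-0.018,0.082],
    [0,0,0,0,0,-0.022,0.082],
    [0,0,0,0,0,-0.022,0.082],
  ],
)

```text
time_s: 34.22
position: [0.4568, 0.3038, 0.0875]
tool_rot: [[-0.399, 0.917, -0.0], [0.917, 0.399, -0.0], [-0.0, -0.0, -1.0]]
contact_force: [0.9, 0.5, 0.3]
finger_gap: 0.0818
grip_force: 0.0
```

```bash
python3 plan.py .5481 .4125 .086 -40.8 .082 .03
```

```text
t 34.22 p [456.8 303.8  87.5] yaw 23.49 zz [-0.0003 -0.0001] F [0.9 0.5 0.3] gap 81.8 grip 0.0 j [30. -2. 89.  0. 93.  7.]
[[0, 0, 0.112, 0.0063, 0.0127, 0.0001, 0.082], [0, 0, 0.112, 0.0077, 0.0119, 0.0002, 0.082], [0, 0, 0.112, 0.009, 0.011, 0.0001, 0.082], [0, 0, 0.112, 0.0102, 0.0099, 0.0002, 0.082], [0, 0, 0.112, 0.0112, 0.0087, 0.0001, 0.082]]
[[0, 0, 0.112, 0.0121, 0.0074, 0.0002, 0.082], [0, 0, 0.112, 0.0129, 0.006, 0.0001, 0.082], [0, 0, 0.112, 0.0135, 0.0045, 0.0002, 0.082], [0, 0, 0.112, 0.0138, 0.003, 0.0001, 0.082], [0, 0, 0.112, 0.0142, 0.0014, 0.0001, 0.082]]
```

Call:
apply_moves(
  plan=[
    [0,0,0.112,0.006,0.013,0,0.082],
    [0,0,0.112,0.008,0.012,0,0.082],
    [0,0,0.112,0.009,0.011,0,0.082],
    [0,0,0.112,0.01,0.01,0,0.082],
    [0,0,0.112,0.011,0.009,0,0.082],
  ],
)

```text
time_s: 34.63
position: [0.5041, 0.3586, 0.0873]
tool_rot: [[0.155, 0.988, 0.001], [0.988, -0.155, 0.001], [0.001, 0.001, -1.0]]
contact_force: [0.5, 0.5, 0.5]
finger_gap: 0.0818
grip_force: 0.0
```

Call:
apply_moves(
  plan=[
    [0,0,0.112,0.012,0.007,0,0.082],
    [0,0,0.112,0.013,0.006,0,0.082],
    [0,0,0.112,0.0135,0.0045,0,0.082],
    [0,0,0.112,0.014,0.003,0,0.082],
    [0,0,0.112,0.014,0.0015,0,0.082],
  ],
)

```text
time_s: 35.05
position: [0.5494, 0.4131, 0.0871]
tool_rot: [[0.656, 0.755, 0.001], [0.755, -0.656, 0.001], [0.001, 0.0, -1.0]]
contact_force: [0.4, 0.2, -0.3]
finger_gap: 0.0823
grip_force: 0.0
```

Call:
apply_moves(
  plan=[
    [0,0,0,0,0,0.01,0.082],
    [0,0,0,0,0,0.012,0.082],
    [0,0,0,0,0,0.012,0.082],
    [0,0,0,0,0,0.01,0.082],
    [0,0,0,0,0,0.006,0.082],
  ],
)

```text
time_s: 35.47
position: [0.5474, 0.4112, 0.0331]
tool_rot: [[0.651, 0.759, -0.003], [0.759, -0.651, -0.002], [-0.004, -0.001, -1.0]]
contact_force: [0.9, 0.0, -0.7]
finger_gap: 0.0822
grip_force: 0.0
```

Call:
apply_moves(
  plan=[
    [0,0,0,0,0,0,0.082],
    [0,0,0,0,0,0,0.082],
    [0,0,0,0,0,0,0.082],
    [0,0,0,0,0,0,0.082],
    [0,0,0,0,0,0,0.082],
  ],
)

```text
time_s: 35.88
position: [0.5492, 0.4127, 0.0372]
tool_rot: [[0.652, 0.758, 0.001], [0.758, -0.652, 0.001], [0.002, 0.0, -1.0]]
contact_force: [-0.4, -0.0, -0.6]
finger_gap: 0.082
grip_force: 0.0
```

Run:
```python
from fit import *
import plan
imgs={n:grab(n,4) for n in("top","side")}
for n,p0,z,cams in [("lamp_body",(.4574,.3038,np.radians(113.7)),0,("side",)),("lamp_body",(.4574,.3038,np.radians(113.7)),0,("top",))]:
    try:
        p,c=fit(imgs,n,p0,z,cams=cams); print(n,cams,(p[:2]*1e3).round(1),np.degrees(p[2]).round(1),c)
    except Exception as e: print(e)
plan.st(); plan.go(.5481,.4125,-.03,-40.8,.082,.015)
```

```text
lamp_body ('side',) [457.7 304.3] 114.0 70.72176213411414
lamp_body ('top',) [457.3 304.2] 111.8 114.68176082160277
t 36.28 p [548.8 412.4  36.1] yaw -40.68 zz [-0.0001 -0.    ] F [-0.2 -0.3 -0.3] gap 82.0 grip 0.0 j [34. 20. 70. -0. 90. 75.]
[[0, 0, 0, -0.0001, -0.0001, 0.0132, 0.082], [0, 0, 0, 0, -0.0001, 0.0132, 0.082], [0, 0, 0, -0.0001, -0.0002, 0.0132, 0.082], [0, 0, 0, -0.0001, -0.0001, 0.0132, 0.082], [0, 0, 0, -0.0001, -0.0001, 0.0133, 0.082]]
```

Call:
apply_moves(
  plan=[
    [0,0,0,-0.0002,-0.0001,0.014,0.082],
    [0,0,0,-0.0002,-0.0001,0.014,0.082],
    [0,0,0,0,-0.0001,0.014,0.082],
    [0,0,0,0,-0.0001,0.013,0.082],
    [0,0,0,0,-0.0001,0.009,0.082],
  ],
)

```text
time_s: 36.7
position: [0.5467, 0.4115, -0.0318]
tool_rot: [[0.652, 0.758, -0.004], [0.758, -0.652, -0.002], [-0.004, -0.001, -1.0]]
contact_force: [0.0, -0.3, -1.6]
finger_gap: 0.082
grip_force: 0.0
```

Call:
apply_moves(
  plan=[
    [0,0,0,0,0,0.003,0.082],
    [0,0,0,0,0,0,0.082],
    [0,0,0,0,0,0,0.082],
    [0,0,0,0,0,0,0.082],
    [0,0,0,0,0,0,0.082],
  ],
)

```text
time_s: 37.12
position: [0.5489, 0.4129, -0.0296]
tool_rot: [[0.652, 0.758, 0.002], [0.758, -0.652, 0.001], [0.002, 0.001, -1.0]]
contact_force: [-0.0, 0.0, -0.4]
finger_gap: 0.0818
grip_force: 0.0
```

```bash
python3 plan.py .5481 .4125 -.0385 -40.8 .082 .015
```

```text
t 37.12 p [548.9 412.9 -29.6] yaw -40.68 zz [0.0018 0.0012] F [-0.   0.  -0.4] gap 81.8 grip 0.0 j [34. 22. 74.  0. 84. 75.]
[[0, 0, 0, -0.0002, -0.0001, 0.0018, 0.082], [0, 0, 0, -0.0001, 0, 0.0018, 0.082], [0, 0, 0, -0.0002, -0.0001, 0.0018, 0.082], [0, 0, 0, -0.0001, -0.0001, 0.0018, 0.082], [0, 0, 0, -0.0002, 0, 0.0017, 0.082]]
```

Call:
apply_moves(
  plan=[
    [0,0,0,0,0,0.002,0.078],
    [0,0,0,0,0,0.002,0.075],
    [0,0,0,0,0,0.002,0.072],
    [0,0,0,0,0,0.0015,0.07],
    [0,0,0,0,0,0,0.066],
  ],
  newtons=35,
)

```text
time_s: 37.53
position: [0.5478, 0.4122, -0.0392]
tool_rot: [[0.652, 0.758, -0.001], [0.758, -0.652, -0.001], [-0.001, -0.0, -1.0]]
contact_force: [-0.2, -1.1, -0.8]
finger_gap: 0.0658
grip_force: 0.0
```

Call:
apply_moves(
  plan=[
    [0,0,0,0,0,0,0.06],
    [0,0,0,0,0,0,0.056],
    [0,0,0,0,0,0,0.052],
    [0,0,0,0,0,0,0.047],
    [0,0,0,0,0,0,0.047],
  ],
)

```text
time_s: 37.95
position: [0.5483, 0.4126, -0.038]
tool_rot: [[0.652, 0.758, 0.001], [0.758, -0.652, 0.0], [0.001, 0.0, -1.0]]
contact_force: [0.9, 0.2, 1.6]
finger_gap: 0.0548
grip_force: 37.5
```

Call:
apply_moves(
  plan=[
    [0,0,0,0,0,0,0.047],
    [0,0,0,0,0,0,0.047],
    [0,0,0,0,0,0,0.047],
    [0,0,0,0,0,0,0.047],
    [0,0,0,0,0,0,0.047],
  ],
)

```text
time_s: 38.37
position: [0.5483, 0.4126, -0.038]
tool_rot: [[0.652, 0.758, 0.001], [0.758, -0.652, 0.0], [0.001, 0.0, -1.0]]
contact_force: [-0.6, 1.1, 3.4]
finger_gap: 0.0543
grip_force: 37.6
```

Run:
```python
from fit import *
import plan
plan.st(); imgs={n:grab(n,4) for n in("top","side")}
for cams in(("side",),("top",)):
    p,c=fit(imgs,"clamp_plate",(.548,.4125,np.radians(49.3)),0,cams=cams); print(cams,(p[:2]*1e3).round(1),np.degrees(p[2]).round(1),round(c,1))
```

```text
t 38.37 p [548.3 412.6 -38. ] yaw -40.68 zz [0.0005 0.0005] F [-0.6  1.1  3.4] gap 54.3 grip 37.6 j [34. 22. 74.  0. 83. 75.]
('side',) [549.2 411.2] 49.8 127.9
('top',) [551.2 410.6] 42.2 201.8
```

Call:
apply_moves(
  plan=[
    [0,0,0,0,0,-0.005,0.047],
    [0,0,0,0,0,-0.01,0.047],
    [0,0,0,0,0,-0.015,0.047],
    [0,0,0,0,0,-0.015,0.047],
    [0,0,0,0,0,-0.015,0.047],
  ],
)

```text
time_s: 39.18
position: [0.5484, 0.4125, 0.0235]
tool_rot: [[0.652, 0.758, 0.001], [0.758, -0.652, 0.0], [0.001, 0.0, -1.0]]
contact_force: [-0.0, -0.1, -1.2]
finger_gap: 0.0543
grip_force: 37.3
```

Call:
apply_moves(
  plan=[
    [0,0,0,0,0,-0.015,0.047],
    [0,0,0,0,0,-0.015,0.047],
    [0,0,0,0,0,-0.015,0.047],
    [0,0,0,0,0,-0.012,0.047],
    [0,0,0,0,0,-0.008,0.047],
  ],
)

```text
time_s: 39.6
position: [0.5489, 0.4129, 0.0901]
tool_rot: [[0.652, 0.758, 0.003], [0.758, -0.652, 0.002], [0.004, 0.001, -1.0]]
contact_force: [-0.0, -0.9, -0.2]
finger_gap: 0.0542
grip_force: 37.3
```

```bash
python3 plan.py .4574 .304 .087 23.4 .047 .011
```

```text
t 39.6 p [548.9 412.9  90.1] yaw -40.68 zz [0.0032 0.002 ] F [-0.  -0.9 -0.2] gap 54.2 grip 37.3 j [34. 19. 66. -0. 95. 75.]
[[0, 0, -0.075, -0.0095, 0.0001, 0.0002, 0.047], [0, 0, -0.075, -0.0095, -0.0006, 0.0001, 0.047], [0, 0, -0.075, -0.0093, -0.0013, 0.0002, 0.047], [0, 0, -0.075, -0.0093, -0.002, 0.0002, 0.047], [0, 0, -0.075, -0.0091, -0.0027, 0.0002, 0.047]]
[[0, 0, -0.075, -0.0089, -0.0034, 0.0001, 0.047], [0, 0, -0.075, -0.0086, -0.004, 0.0002, 0.047], [0, 0, -0.075, -0.0082, -0.0047, 0.0002, 0.047], [0, 0, -0.075, -0.0079, -0.0053, 0.0002, 0.047], [0, 0, -0.075, -0.0075, -0.0058, 0.0001, 0.047]]
[[0, 0, -0.075, -0.007, -0.0064, 0.0002, 0.047], [0, 0, -0.075, -0.0065, -0.0069, 0.0002, 0.047], [0, 0, -0.075, -0.006, -0.0074, 0.0001, 0.047], [0, 0, -0.075, -0.0054, -0.0077, 0.0002, 0.047], [0, 0, -0.075, -0.0048, -0.0082, 0.0002, 0.047]]
```

Call:
apply_moves(
  plan=[
    [0,0,-0.0745,-0.0095,0,0,0.047],
    [0,0,-0.0745,-0.0095,-0.0006,0,0.047],
    [0,0,-0.0745,-0.0093,-0.0013,0,0.047],
    [0,0,-0.0745,-0.0093,-0.002,0,0.047],
    [0,0,-0.0745,-0.0091,-0.0027,0,0.047],
  ],
)

```text
time_s: 40.02
position: [0.5172, 0.3758, 0.0869]
tool_rot: [[0.328, 0.945, -0.0], [0.945, -0.328, -0.0], [-0.0, -0.0, -1.0]]
contact_force: [-0.2, 0.3, -3.5]
finger_gap: 0.0549
grip_force: 37.3
```

Call:
apply_moves(
  plan=[
    [0,0,-0.0745,-0.0089,-0.0034,0,0.047],
    [0,0,-0.0745,-0.0086,-0.004,0,0.047],
    [0,0,-0.0745,-0.0082,-0.0047,0,0.047],
    [0,0,-0.0745,-0.0079,-0.0053,0,0.047],
    [0,0,-0.0745,-0.0075,-0.0058,0,0.047],
  ],
)

```text
time_s: 40.43
position: [0.4865, 0.3396, 0.0869]
tool_rot: [[-0.039, 0.999, -0.0], [0.999, 0.039, -0.0], [-0.0, -0.0, -1.0]]
contact_force: [-0.3, -0.3, -1.5]
finger_gap: 0.0549
grip_force: 37.3
```

Call:
apply_moves(
  plan=[
    [0,0,-0.0745,-0.007,-0.0064,0,0.047],
    [0,0,-0.0745,-0.0065,-0.0069,0,0.047],
    [0,0,-0.0745,-0.006,-0.0074,0,0.047],
    [0,0,-0.0745,-0.0054,-0.0077,0,0.047],
    [0,0,-0.0745,-0.0048,-0.0082,0,0.047],
  ],
)

```text
time_s: 40.85
position: [0.4558, 0.3035, 0.087]
tool_rot: [[-0.4, 0.917, 0.0], [0.917, 0.4, -0.0], [-0.0, 0.0, -1.0]]
contact_force: [0.3, 0.8, -1.9]
finger_gap: 0.0547
grip_force: 37.3
```

Call:
apply_moves(
  plan=[
    [0,0,0,0,0,0,0.047],
    [0,0,0,0,0,0,0.047],
    [0,0,0,0,0,0,0.047],
    [0,0,0,0,0,0,0.047],
    [0,0,0,0,0,0,0.047],
  ],
)

```text
time_s: 41.27
position: [0.4564, 0.3042, 0.0865]
tool_rot: [[-0.396, 0.918, -0.0], [0.918, 0.396, 0.0], [0.0, -0.0, -1.0]]
contact_force: [-0.0, 0.5, -1.7]
finger_gap: 0.055
grip_force: 37.4
```

Call:
apply_moves(
  plan=[
    [0,0,0,0,0,0,0.047],
    [0,0,0,0,0,0,0.047],
    [0,0,0,0,0,0,0.047],
    [0,0,0,0,0,0,0.047],
    [0,0,0,0,0,0,0.047],
  ],
)

```text
time_s: 41.68
position: [0.4562, 0.3039, 0.0865]
tool_rot: [[-0.396, 0.918, -0.0], [0.918, 0.396, -0.0], [0.0, -0.0, -1.0]]
contact_force: [-0.4, -0.8, -0.3]
finger_gap: 0.0548
grip_force: 37.4
```

```bash
python3 plan.py .4574 .304 .06 23.4 .047 .01
```

```text
t 41.68 p [456.2 303.9  86.5] yaw 23.34 zz [-0.0001 -0.    ] F [-0.4 -0.8 -0.3] gap 54.8 grip 37.4 j [30. -2. 89.  0. 93.  7.]
[[0, 0, 0, -0.0001, 0.0002, 0.0053, 0.047], [0, 0, 0, -0.0001, 0.0003, 0.0053, 0.047], [0, 0, 0, -0.0001, 0.0002, 0.0053, 0.047], [0, 0, 0, 0, 0.0002, 0.0053, 0.047], [0, 0, 0, -0.0001, 0.0003, 0.0053, 0.047]]
```

Call:
apply_moves(
  plan=[
    [0,0,0,-0.0001,0.0003,0.008,0.047],
    [0,0,0,-0.0001,0.0003,0.01,0.047],
    [0,0,0,-0.0001,0.0003,0.01,0.047],
    [0,0,0,-0.0001,0.0002,0.009,0.047],
    [0,0,0,0,0,0.005,0.047],
  ],
)

```text
time_s: 42.1
position: [0.4563, 0.3033, 0.0419]
tool_rot: [[-0.396, 0.918, -0.003], [0.918, 0.396, -0.002], [-0.0, -0.003, -1.0]]
contact_force: [0.1, 0.3, -2.1]
finger_gap: 0.0544
grip_force: 37.3
```

Call:
apply_moves(
  plan=[
    [0,0,0,0,0,0,0.047],
    [0,0,0,0,0,0,0.047],
    [0,0,0,0,0,0,0.047],
    [0,0,0,0,0,0,0.047],
    [0,0,0,0,0,0,0.047],
  ],
)

```text
time_s: 42.52
position: [0.4577, 0.3042, 0.0453]
tool_rot: [[-0.396, 0.918, 0.001], [0.918, 0.396, 0.001], [0.0, 0.001, -1.0]]
contact_force: [-0.3, -0.5, -1.2]
finger_gap: 0.0545
grip_force: 37.3
```

Call:
apply_moves(
  plan=[
    [0,0,0,0,0,0,0.047],
    [0,0,0,0,0,0,0.047],
    [0,0,0,0,0,0,0.047],
    [0,0,0,0,0,0,0.047],
    [0,0,0,0,0,0,0.047],
  ],
)

```text
time_s: 42.93
position: [0.4573, 0.304, 0.0446]
tool_rot: [[-0.396, 0.918, 0.0], [0.918, 0.396, -0.0], [-0.0, -0.0, -1.0]]
contact_force: [-0.2, 0.2, -2.6]
finger_gap: 0.0544
grip_force: 37.3
```

Run:
```python
from ov import *
plan.st(); B=(.4574,.304,0,np.radians(113.4)); p=np.array(arm.observe()["position"]); Q=(p[0],p[1],p[2]+.038,np.radians(113.4))
overlay("pics/h4.png",[("side",(175,215,80,75))],[(at(circ(20,8),*Q),(0,0,255))]+[(at(circ(5.75,8,s*43),*Q),(0,0,255)) for s in(1,-1)]+[(at(circ(10,8,s*43),*Q),(0,255,255)) for s in(1,-1)]+[(at(circ(3.5,70,s*43),*B),(255,0,255)) for s in(1,-1)],8)
```

```text
t 42.93 p [457.3 304.   44.6] yaw 23.35 zz [ 0. -0.] F [-0.2  0.2 -2.6] gap 54.4 grip 37.3 j [30. -1. 92. -0. 89.  7.]
```

View pics/h4.png

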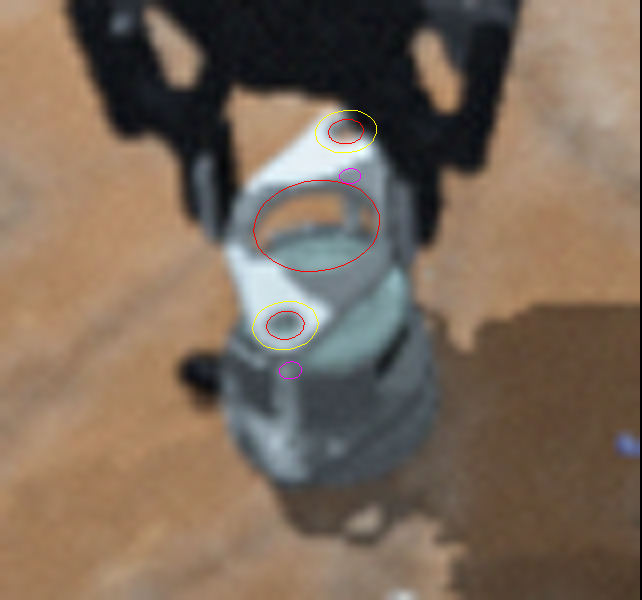

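The plate overlay fits within a pixel: holes at (288,322) and (347,128) against predicted (285,325) and (346,131). They line up over both studs. I lower it while watching the force.

Call:
apply_moves(
  plan=[
    [0,0,0,0,0,0.002,0.047],
    [0,0,0,0,0,0.003,0.047],
    [0,0,0,0,0,0.003,0.047],
    [0,0,0,0,0,0.002,0.047],
    [0,0,0,0,0,0.001,0.047],
  ],
)

```text
time_s: 43.45
position: [0.457, 0.3038, 0.0328]
tool_rot: [[-0.396, 0.918, -0.001], [0.918, 0.396, -0.0], [-0.0, -0.001, -1.0]]
contact_force: [-0.6, 0.5, -1.5]
finger_gap: 0.0546
grip_force: 37.4
```

Call:
apply_moves(
  plan=[
    [0,0,0,0,0,0.001,0.047],
    [0,0,0,0,0,0.001,0.047],
    [0,0,0,0,0,0.001,0.047],
    [0,0,0,0,0,0.001,0.047],
    [0,0,0,0,0,0,0.047],
  ],
)

```text
time_s: 43.87
position: [0.4573, 0.3039, 0.0294]
tool_rot: [[-0.396, 0.918, -0.0], [0.918, 0.396, -0.0], [0.0, -0.0, -1.0]]
contact_force: [0.1, 1.1, -1.3]
finger_gap: 0.0548
grip_force: 37.4
```

```bash
python3 plan.py
```

```text
t 43.87 p [457.3 303.9  29.4] yaw 23.35 zz [-0.0002 -0.0001] F [ 0.1  1.1 -1.3] gap 54.8 grip 37.4 j [30. -1. 93.  0. 87.  7.]
```

Call:
apply_moves(
  plan=[
    [0,0,0,0,0,0.0015,0.047],
    [0,0,0,0,0,0.0015,0.047],
    [0,0,0,0,0,0.0015,0.047],
    [0,0,0,0,0,0.0015,0.047],
    [0,0,0,0,0,0.001,0.047],
  ],
)

```text
time_s: 44.28
position: [0.4572, 0.3039, 0.0223]
tool_rot: [[-0.396, 0.918, -0.0], [0.918, 0.396, -0.0], [-0.0, -0.0, -1.0]]
contact_force: [0.4, 0.4, -0.9]
finger_gap: 0.0548
grip_force: 37.4
```

Call:
apply_moves(
  plan=[
    [0,0,0,0,0,0.0004,0.047],
    [0,0,0,0,0,0.0004,0.047],
    [0,0,0,0,0,0.0004,0.047],
    [0,0,0,0,0,0,0.047],
    [0,0,0,0,0,0,0.047],
  ],
)

```text
time_s: 44.7
position: [0.4574, 0.304, 0.0214]
tool_rot: [[-0.396, 0.918, 0.0], [0.918, 0.396, 0.0], [0.0, 0.0, -1.0]]
contact_force: [1.5, -0.6, -1.8]
finger_gap: 0.0549
grip_force: 37.4
```

```bash
python3 plan.py
```

```text
t 44.7 p [457.4 304.   21.4] yaw 23.35 zz [0.0001 0.    ] F [ 1.5 -0.6 -1.8] gap 54.9 grip 37.4 j [30. -1. 94. -0. 87.  7.]
```

Call:
apply_moves(
  plan=[
    [0,0,0,0,0,0.0002,0.047],
    [0,0,0,0,0,0.0003,0.047],
    [0,0,0,0,0,0.0003,0.047],
    [0,0,0,0,0,0,0.047],
    [0,0,0,0,0,0,0.047],
  ],
)

```text
time_s: 45.12
position: [0.4573, 0.304, 0.0205]
tool_rot: [[-0.396, 0.918, -0.0], [0.918, 0.396, -0.0], [0.0, -0.0, -1.0]]
contact_force: [-0.3, 0.1, -2.0]
finger_gap: 0.0548
grip_force: 37.4
```

Call:
apply_moves(
  plan=[
    [0,0,0,0,0,0.0002,0.047],
    [0,0,0,0,0,0.0002,0.047],
    [0,0,0,0,0,0,0.047],
    [0,0,0,0,0,0,0.047],
    [0,0,0,0,0,0,0.047],
  ],
)

```text
time_s: 45.53
position: [0.4573, 0.304, 0.0202]
tool_rot: [[-0.396, 0.918, 0.0], [0.918, 0.396, -0.0], [-0.0, -0.0, -1.0]]
contact_force: [-0.1, -0.3, -1.6]
finger_gap: 0.0549
grip_force: 37.4
```

```bash
python3 plan.py
```

```text
t 45.53 p [457.3 304.   20.2] yaw 23.35 zz [ 0. -0.] F [-0.1 -0.3 -1.6] gap 54.9 grip 37.4 j [30. -0. 94. -0. 86.  7.]
```

Call:
apply_moves(
  plan=[
    [0,0,0,0,0,0.0002,0.047],
    [0,0,0,0,0,0.0001,0.047],
    [0,0,0,0,0,0,0.047],
    [0,0,0,0,0,0,0.047],
    [0,0,0,0,0,0,0.047],
  ],
)

```text
time_s: 45.95
position: [0.4574, 0.304, 0.02]
tool_rot: [[-0.396, 0.918, 0.0], [0.918, 0.396, 0.0], [-0.0, 0.0, -1.0]]
contact_force: [0.1, -0.1, -1.0]
finger_gap: 0.0544
grip_force: 37.4
```

```bash
python3 plan.py
```

```text
t 45.95 p [457.4 304.   20. ] yaw 23.35 zz [0.0001 0.    ] F [ 0.1 -0.1 -1. ] gap 54.4 grip 37.4 j [30. -0. 94. -0. 86.  7.]
```

Call:
apply_moves(
  plan=[
    [0,0,0,0,0,0.0002,0.047],
    [0,0,0,0,0,0.0001,0.047],
    [0,0,0,0,0,0,0.047],
    [0,0,0,0,0,0,0.047],
    [0,0,0,0,0,0,0.047],
  ],
)

```text
time_s: 46.37
position: [0.4574, 0.304, 0.0199]
tool_rot: [[-0.396, 0.918, 0.0], [0.918, 0.396, 0.0], [0.0, 0.0, -1.0]]
contact_force: [-1.9, -1.0, 2.7]
finger_gap: 0.0548
grip_force: 37.7
```

```bash
python3 plan.py
```

```text
t 46.37 p [457.4 304.   19.9] yaw 23.35 zz [0.0003 0.0002] F [-1.9 -1.   2.7] gap 54.8 grip 37.7 j [30. -0. 94.  0. 86.  7.]
```

Light contact. I release, rise and move clear.

Call:
apply_moves(
  plan=[
    [0,0,0,0,0,0,0.056],
    [0,0,0,0,0,0,0.06],
    [0,0,0,0,0,0,0.07],
    [0,0,0,0,0,0,0.08],
    [0,0,0,0,0,0,0.083],
  ],
)

```text
time_s: 46.78
position: [0.4574, 0.304, 0.0195]
tool_rot: [[-0.396, 0.918, 0.0], [0.918, 0.396, 0.0], [0.0, 0.0, -1.0]]
contact_force: [0.5, -0.2, -0.6]
finger_gap: 0.083
grip_force: 0.0
```

Call:
apply_moves(
  plan=[
    [0,0,0,0,0,-0.003,0.083],
    [0,0,0,0,0,-0.01,0.083],
    [0,0,0,0,0,-0.018,0.083],
    [0,0,0,0,0,-0.025,0.083],
    [0,0,0,0,0,-0.025,0.083],
  ],
)

```text
time_s: 47.2
position: [0.457, 0.3038, 0.1018]
tool_rot: [[-0.396, 0.918, -0.001], [0.918, 0.396, -0.0], [-0.0, -0.001, -1.0]]
contact_force: [1.2, -0.1, 0.5]
finger_gap: 0.0832
grip_force: 0.0
```

Call:
apply_moves(
  plan=[
    [0,0,0,-0.02,0,-0.01,0.083],
    [0,0,0,-0.03,0,-0.01,0.083],
    [0,0,0,-0.03,0,-0.01,0.083],
    [0,0,0,-0.03,0,-0.01,0.083],
    [0,0,0,-0.03,0,-0.01,0.083],
  ],
)

```text
time_s: 47.62
position: [0.5133, 0.1743, 0.1524]
tool_rot: [[-0.397, 0.918, 0.001], [0.918, 0.397, 0.0], [-0.0, 0.002, -1.0]]
contact_force: [0.4, 0.3, -0.6]
finger_gap: 0.0832
grip_force: 0.0
```

Call:
apply_moves(
  plan=[
    [0,0,0,-0.03,0,0,0.083],
    [0,0,0,-0.03,0,0,0.083],
    [0,0,0,-0.03,0,0,0.083],
    [0,0,0,-0.02,0,0,0.083],
    [0,0,0,0,0,0,0.083],
  ],
)

```text
time_s: 48.03
position: [0.5576, 0.0708, 0.1514]
tool_rot: [[-0.392, 0.92, 0.001], [0.92, 0.392, -0.001], [-0.002, 0.0, -1.0]]
contact_force: [-0.6, 0.2, -0.6]
finger_gap: 0.083
grip_force: 0.0
```

Call:
apply_moves(
  plan=[
    [0,0,0,0,0,0,0.083],
    [0,0,0,0,0,0,0.083],
    [0,0,0,0,0,0,0.083],
    [0,0,0,0,0,0,0.083],
    [0,0,0,0,0,0,0.083],
  ],
)

```text
time_s: 48.45
position: [0.5562, 0.0754, 0.1508]
tool_rot: [[-0.398, 0.918, 0.0], [0.918, 0.398, 0.0], [0.0, 0.0, -1.0]]
contact_force: [-1.0, -0.8, -0.0]
finger_gap: 0.0829
grip_force: 0.0
```

Run:
```python
from ov import *
plan.st(); B=(.4574,.304,0,np.radians(113.4)); Q=(.4574,.304,.058,np.radians(113.4))
overlay("pics/h5.png",[("top",(140,190,75,75)),("side",(180,215,70,75))],[(at(circ(20,8),*Q),(0,0,255))]+[(at(circ(10,8,s*43),*Q),(0,255,255)) for s in(1,-1)],5.4)
```

```text
t 48.45 p [556.2  75.4 150.8] yaw 23.43 zz [0.0002 0.0001] F [-1.  -0.8 -0. ] gap 82.9 grip 0.0 j [  4.  -1.  81.   0. 100. -19.]
```

View pics/h5.png

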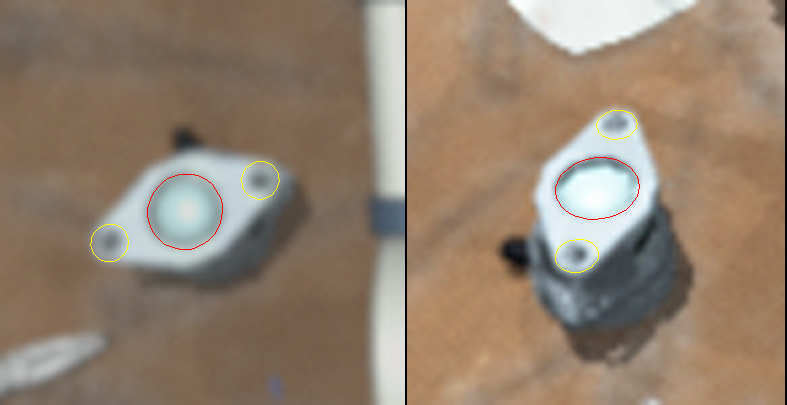

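The plate lies flat exactly on its predicted outline at z = 58 mm. The lens dome shows through the hole at (185,211) and (598,188), and the stud holes sit on the studs. The arm is clear, so I hand in.

```bash
python3 -c "
from workcell import arm
print(arm.hand_in())"
```

```text
the job is handed in; nothing more can be done
None
```

The lamp is assembled and handed in at about 48 s of the 104 s: module, seal, lens and clamp plate matched their predicted positions in the camera views. The hand-in gave no verdict, so I have no confirmed result.

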